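# Pull the drain plug of the drinks dispenser with its screw-in puller

### The arm

A 6-joint arm with a two-finger parallel gripper is mounted at the origin on the work surface. World frame = base frame: x ahead of the robot, y to its left, z up, the work surface at z = 0. Lengths are in m, angles in rad, forces in N, time in s.
With the tool pointing down it reaches from about 0.35 to 0.775 m from the base axis. Payload 5.5 kg.
Tool frame: the origin (TCP) lies midway between the tips of the shut fingers; the grasp point (between the pads) lies 19 mm behind it; z points along the fingers, x is the direction in which the jaws open and shut, and the axes are right-handed (so a half turn about z gives the same grasp; the last joint's range is limited). The gripper opens to 85 mm and grips with 20 to 120 N. Pads are 22 mm wide; open, the fingers measure 114 mm over their backs; the gripper's body (76 mm by 85 mm) begins 54 mm behind the grasp point. The pads swing forward as they close: fully open they stand 13 mm farther back than shut.
Start: joints at [-1.397, 0.313, 0.046, 1.304, 0, 1.431], TCP at [0.177, -0.547, 0.231] pointing down, gripper open.
Joint ranges: [-2.76, 2.76], [-0.86, 1.69], [-1.03, 1.26], [-2.2, 2.34], [-1.47, 1.5], [-3.14, 3.14]. Speed limits (rad/s): [2.57, 2.57, 3.14, 3.14, 3.14, 3.14].

### API

Orientations are given as a unit quaternion [w, x, y, z].
In Python, from workcell import env gives the robot as it stands. The module is installed in compiled form; this text tells all that it offers.
- The arm moves only by the tool apply_moves, never from a script. Its argument "moves" is a list of rows, each a list of 3 entries, a list of its own where there are three numbers: the shift along the tool's x, y, z in cm, then the turn about the tool's z in degrees, then the opening, from 0 (shut) to 1 (fully open). In form: [[[x, y, z], yaw, gripper], ...]. A call has exactly 10 rows; each row is the pose to reach, as a shift and turn from the pose commanded when the call began, along the tool's axes at that moment; what a row does not reach only later rows make up. A row lasts 1/8 s, in which the tool goes at most 62.5 mm and 10.7 degrees, less where a joint would pass 70% of its speed; a pose out of reach is approached as far as the arm can. A call with a gripper value outside its range is refused whole. The fingers move at their own pace and stop on an object; "squeeze" is the grip in N (left out, the last holds). Time passes only in rows, so rows that repeat a pose let the fingers close, or fill a call up. It gives the time, the measured TCP pose, the force and the opening at its end, in the units of the state.
- env.get_state(): the state, without advancing time (a new reading comes with each control period).
- env.read_camera(name): name is "side" or "top" or "wrist"; returns a dict with "pixels" (420x560x3 uint8, red, green, blue), "fov_y" (degrees; the focal length in pixels is half the picture's height over the tangent of half this angle, whatever the lens; pixels are square), "cx", "cy" (the principal point, pixels), "dist" ([k1, k2, p1, p2, k3] as OpenCV has them; the pictures are not rectified), "world_from_camera" (4x4, takes a point from camera to world coordinates); the wrist camera has in their place "hand_eye" (4x4, takes a point from camera to tool coordinates, whose origin is the TCP and whose axes are the tool frame's). Camera axes: x right, y down, z forward; pixel columns grow to the right and rows downward; lengths in m; the calibration is good to about 2 mm. A picture is of the moment at which its call begins: read the wrist's pose just before it. There is no depth.
- env.hand_in(): hands the job in, once; it reports no verdict.
The state is a dict: "clock": time; "joint_pos": joint angles; "qvel": joint speeds; "tau": joint torques, N m; "tcp_pos": TCP position; "orientation": TCP orientation; "wrist_force": force on the tool from outside, world axes, zero at the start; "ft_torque": the same for the moment, N m; "finger_gap": finger opening in m.
Only numpy, scipy, OpenCV 4.12 (cv2) and the standard library are available. Lean on these libraries where they do the work, as an engineer would, in place of code of your own. Each camera call takes 0.05 s, during which the arm holds its last target.

### The job

Open the drinks dispenser's drain for cleaning: slide the steel T-handled puller out of the slotted hanger, put its foot into the slot of the square white plug in the dispenser's sloping deck, screw it a quarter turn clockwise to its stop, and pull the plug straight out. Then hang the puller, with the plug still on it, back in the hanger: slide it in from the fork's open end all the way to the closed end, let its collar down on the fork and let go. Do not touch the plug with the gripper, and leave the goods on the counter where they stand.

Things in the scene. Friction and masses are not known exactly. Their poses are not given: they have to be found in the camera images.
- puller: Steel T-handled puller, 122 mm long, 0.25 kg. Origin under its foot's centre; z up the shaft, x along foot bar and handle (same after half a turn). Foot bar 36 (x) x 8 x 8 mm, neck to z 18, shoulder disc 44 dia. (z 18-24), shaft 12 dia., collar disc 40 dia. (z 64-70), handle 70 (x) x 16 (y) mm (z 96-122). Hangs upright near the fork's closed end, x within 0.55 rad of the fork's x.
- puller_handle (a point): Centre of the puller's handle block, 109 mm above the foot's underside: take it here across its 16 mm sides.
- puller_collar (a point): Centre of the underside of the puller's collar, 64 mm above the foot's underside; it rests on the fork when hung.
- plug: White plastic plug 64 x 64 x 40 mm, 0.2 kg, loose in the square hole in the deck's middle, 6 mm proud. Origin under its centre; z along its axis out of the deck, x along its slot, up the slope. Top plate z 32-40 with a slot 46 (x) x 16 mm (y) in its middle, hollow below it down to z 12. The square hole keeps it from turning.
- plug_slot (a point): Centre of the slot, in the plug's top face (plug z = 40 mm). The puller's foot bar goes in along the slot until its shoulder rests on this face (foot's underside then 18 mm below it). Turned from there clockwise, seen from the handle, almost freely, 90 degrees to a stop, it is locked under the top plate with 2 mm of play along the axis. It cannot turn anticlockwise.
- deck: Sloping steel deck of the dispenser, 200 x 220 mm, fixed. Origin: centre of the drain hole's mouth, 110 mm above the counter; z is the hole's axis, out of the deck, leaning 25 degrees from vertical towards the deck's lower edge; x up the slope. Hole 68 mm square, 34 mm deep (about 2 mm clearance a side). The round steel caps beside it, 44 dia. x 4 mm, do not matter.
- dispenser: White drinks dispenser, 230 mm deep and 236 mm wide, fixed to the counter, its lower edge roughly towards the robot. Origin on the counter under the mouth of the drain hole; x points to its rear. The deck rises from 68 mm to 152 mm above the counter; its rear (x to 135 mm) is no higher.
- hanger: Dark steel hanger, fixed: a level fork, top at z 130 mm, 8 mm thick, 80 mm wide, slot 20 mm wide. Origin on the counter under the home point; x from the slot's open end (x -90 mm, roughly towards the robot) to its closed end (x +10). Post at x 64-76, foot plate 8 mm high. Collar, shoulder and plug do not pass the slot: the shaft between collar and shoulder goes in and out by the open end only.
- hanger_home (a point): On the slot's middle line at the fork's top, 10 mm short of the slot's closed end: where the collar's underside is when hung fully home.
- hanger_mouth (a point): On the slot's middle line at the fork's top, at the open end.
- jar: Loose bystander: amber jar, 48 mm dia., 70 mm high, standing between dispenser and hanger, nearer the robot. Origin under its centre.
- tea_bottle: Loose bystander: green bottle, 64 mm dia., 200 mm high, at the left. Origin under its centre.
- juice_bottle: Loose bystander: orange bottle, 64 mm dia., 190 mm high, at the left. Origin under its centre.
- can: Loose bystander: drinks can, 66 mm dia., 115 mm high, at the right. Origin under its centre.
- mug: Loose bystander: white mug, 80 mm dia., 90 mm high, at the right. Origin under its centre.

How it is judged:
On the way, in this order (a step that is already met when the one before it is completed fails the run):
1. the puller is screwed into the plug while the plug is still in its hole (angle between the x axis of puller and the x axis of plug, either way round above 0.9 rad and angle between the z axis of puller and the z axis of plug, either way round below 0.2 rad and z of puller in the frame of plug between 0.012 and 0.032 m and x of puller in the frame of plug between -0.014 and 0.014 m and y of puller in the frame of plug between -0.014 and 0.014 m and z of plug in the frame of deck below -0.02 m), for 0.1 s.
2. the puller has drawn the plug clear of its hole (angle between the x axis of puller and the x axis of plug, either way round above 0.9 rad and angle between the z axis of puller and the z axis of plug, either way round below 0.2 rad and z of puller in the frame of plug between 0.012 and 0.032 m and x of puller in the frame of plug between -0.014 and 0.014 m and y of puller in the frame of plug between -0.014 and 0.014 m and z of plug in the frame of deck above 0.005 m), for 0.1 s.
At the end, for the whole second after the job is handed in: The puller hangs upright (within 0.15 rad) in the hanger's slot, its collar resting on the fork (underside within 6 mm of the fork's top) at the closed end (at most 20 mm short of the home point), with the plug still locked on its foot (turned at least 0.9 rad), both at rest (angle between the x axis of puller and the x axis of plug, either way round above 0.9 rad and angle between the z axis of puller and the z axis of plug, either way round below 0.2 rad and z of puller in the frame of plug between 0.012 and 0.032 m and x of puller in the frame of plug between -0.014 and 0.014 m and y of puller in the frame of plug between -0.014 and 0.014 m and x of puller_collar in the frame of hanger between -0.02 and 0.012 m and y of puller_collar in the frame of hanger between -0.009 and 0.009 m and height (world z) of puller_collar between 0.124 and 0.136 m and angle between puller's own z axis and vertical below 0.15 rad and linear speed of puller below 0.03 m/s and linear speed of plug below 0.05 m/s); the robot touches nothing.
It fails at once if the gripper touches the plug (contact force between the fingers and plug above 1 N).
It fails at once if a bystander is pushed more than 4 cm or knocked over (distance of any of jar, tea_bottle, juice_bottle, can, mug from where it was at the start of the episode above 0.04 m or angle between any of jar, tea_bottle, juice_bottle, can, mug's own z axis and vertical above 0.5 rad).
It also fails if it takes over 58 s, if anything falls off the work surface, if the arm or the gripper's body presses on something with over 40 N, if the wrist force passes 120 N, or if a joint passes its speed limit or range.

## Working session

There is one attempt and no reset: what is moved stays moved. The work goes in short steps, Python scripts to look and compute and a tool call to move; the robot and the scene stay as the last step left them, time stands still between calls to the robot, and variables do not carry over. Pictures are saved under pics/ and viewed, and the job is handed in when it is done.

Besides the shell and the picture viewer there is one more tool, called after ">>>" by a JSON object that holds its "op" and its "data", one argument or row to a line. apply_moves: Moves the arm, as the interface text tells. Its arguments: {"type":"object","properties":{"moves":{"type":"array","items":{"type":"array"}},"squeeze":{"type":"number"}},"required":["moves"]}

```bash
mkdir -p pics; cat > h.py <<'E'
import numpy as np,cv2
from scipy.spatial.transform import Rotation as R
from workcell import env
def T(s):
    M=np.eye(4);q=s['orientation'];M[:3,:3]=R.from_quat([q[1],q[2],q[3],q[0]]).as_matrix();M[:3,3]=s['tcp_pos'];return M
def cam(n):
    s=env.get_state();c=env.read_camera(n)
    c['M']=c['world_from_camera'] if n!='wrist' else T(s)@np.array(c['hand_eye'])
    c['M']=np.array(c['M'])
    f=210/np.tan(np.radians(c['fov_y'])/2);c['K']=np.array([[f,0,c['cx']],[0,f,c['cy']],[0,0,1.]])
    c['D']=np.array(c['dist'],float);return c
def ray(c,uv):
    p=cv2.undistortPoints(np.array([[uv]],float),c['K'],c['D'])[0,0]
    return c['M'][:3,3],c['M'][:3,:3]@np.array([p[0],p[1],1])
def onz(c,uv,z):
    o,d=ray(c,uv);return o+d*(z-o[2])/d[2]
def proj(c,P):
    P=np.atleast_2d(P).astype(float);Mi=np.linalg.inv(c['M'])
    return cv2.projectPoints(P,cv2.Rodrigues(Mi[:3,:3])[0],Mi[:3,3],c['K'],c['D'])[0][:,0]
def tri(a,ua,b,ub):
    o1,d1=ray(a,ua);o2,d2=ray(b,ub);A=np.stack([d1,-d2],1);t=np.linalg.lstsq(A,o2-o1,rcond=None)[0]
    p=o1+d1*t[0];q=o2+d2*t[1];return (p+q)/2,np.linalg.norm(p-q)
def save(c,n,crop=None,sc=1):
    im=cv2.cvtColor(c['pixels'],cv2.COLOR_RGB2BGR)
    if crop: x0,y0,x1,y1=crop;im=im[y0:y1,x0:x1]
    cv2.imwrite('pics/'+n,cv2.resize(im,None,fx=sc,fy=sc,interpolation=cv2.INTER_CUBIC))
E
python3 - <<'E'
from h import *
np.set_printoptions(precision=4,suppress=True)
s=env.get_state();print(s)
for n in['side','top','wrist']:
    c=cam(n);save(c,n+'0.png');print(n,c['fov_y'],c['dist'],c['M'])
E
```

```text
{'clock': 0.0, 'joint_pos': array([-1.3966,  0.314 ,  0.045 ,  1.3036,  0.    ,  1.4312]), 'qvel': array([0.0001, 0.0005, 0.0013, 0.0006, 0.0003, 0.0007]), 'tau': array([ -0.0028, -48.0635,  29.8529,   0.0195,  -0.0002,  -0.    ]), 'tcp_pos': array([ 0.1774, -0.5464,  0.2304]), 'orientation': array([-0.0006,  0.8089, -0.5879, -0.0007]), 'wrist_force': array([-0.2252, -0.3118, -0.503 ]), 'ft_torque': array([ 0.0278,  0.0336, -0.0668]), 'finger_gap': 0.08526929811146255}
side 55.64919128192697 [-0.0256  0.      0.      0.      0.    ] [[-0.9616 -0.1921  0.1961  0.2876]
 [-0.2743  0.7041 -0.655   0.7964]
 [-0.0122 -0.6836 -0.7298  1.0124]
 [ 0.      0.      0.      1.    ]]
top 53.99987005750163 [-0.0352  0.      0.      0.      0.    ] [[-0.0941 -0.9734  0.2089  0.2576]
 [-0.9955  0.0932 -0.0143  0.0129]
 [-0.0055 -0.2093 -0.9778  1.4826]
 [ 0.      0.      0.      1.    ]]
wrist 62.26460549431162 [0.0262 0.     0.     0.     0.    ] [[ 0.3084 -0.9013 -0.3044  0.2554]
 [-0.9513 -0.2929 -0.0965 -0.5211]
 [-0.0022  0.3193 -0.9477  0.3726]
 [ 0.      0.      0.      1.    ]]
```

```bash
sleep 1; ls pics
```

```text
side0.png
top0.png
wrist0.png
```

View pics/side0.png

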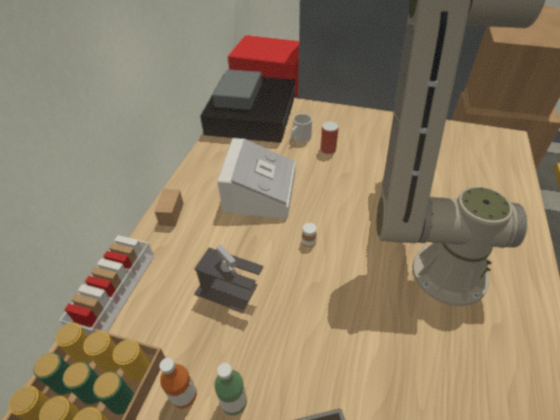

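View pics/top0.png

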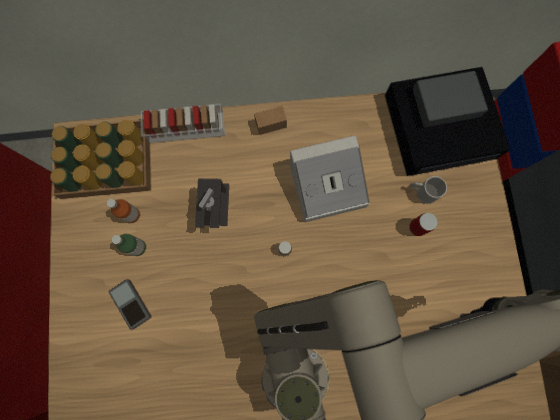

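View pics/wrist0.png

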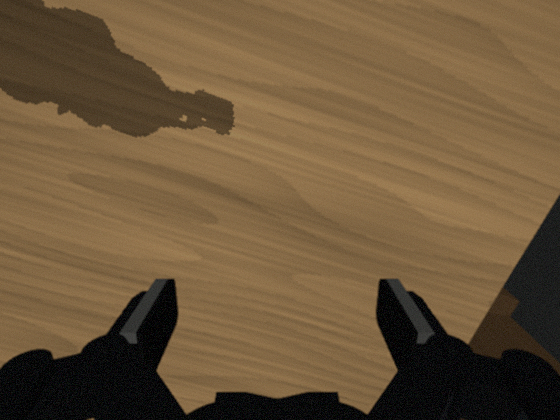

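The side view shows the hanger at about (228,275), the dispenser at (258,180) and the jar at (309,235). In the top view they are at (210,205), (330,180) and (285,248). I'll enlarge both.

```bash
python3 - <<'E'
from h import *
a=cam('top');b=cam('side')
save(a,'t1.png',(180,165,245,240),9);save(b,'s1.png',(180,230,280,315),8)
save(a,'t2.png',(280,130,380,225),6);save(b,'s2.png',(210,130,310,225),6)
E
```

```text
(no output)
```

View pics/t1.png

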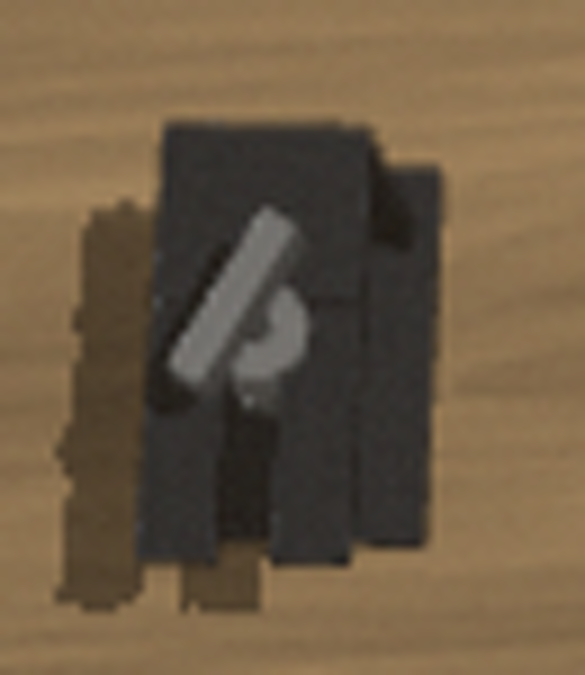

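View pics/s1.png

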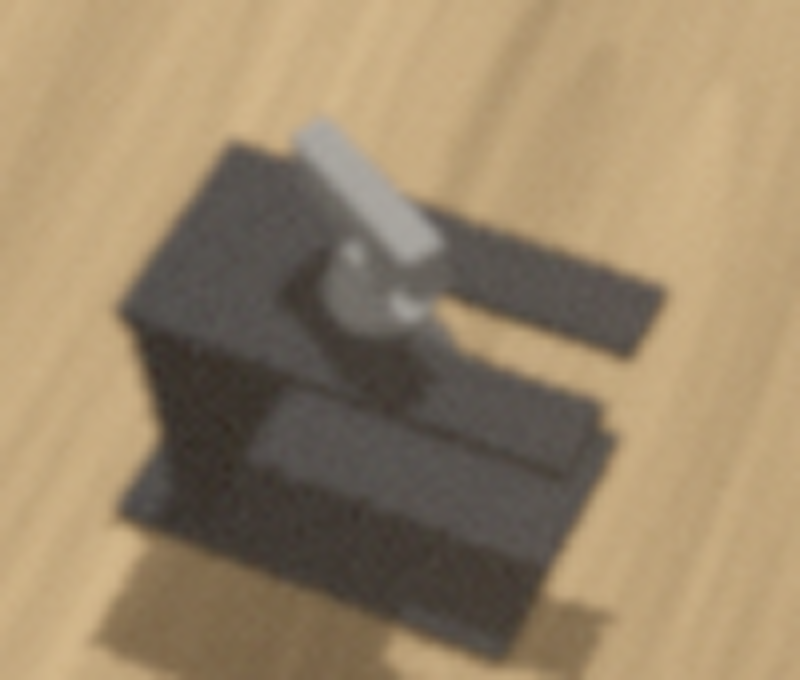

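View pics/t2.png

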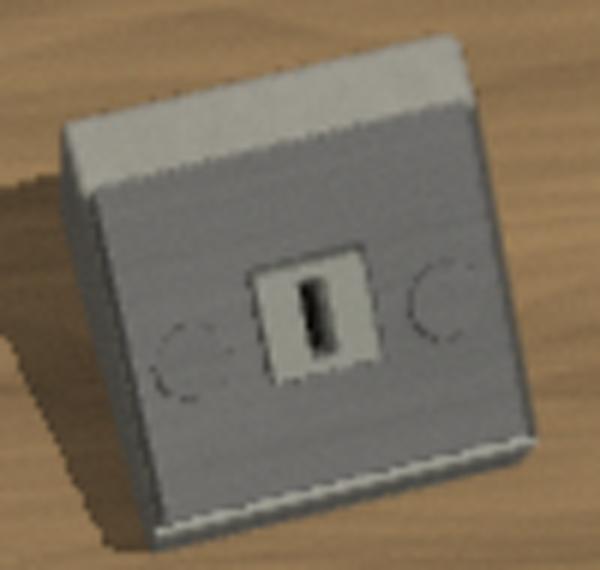

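View pics/s2.png

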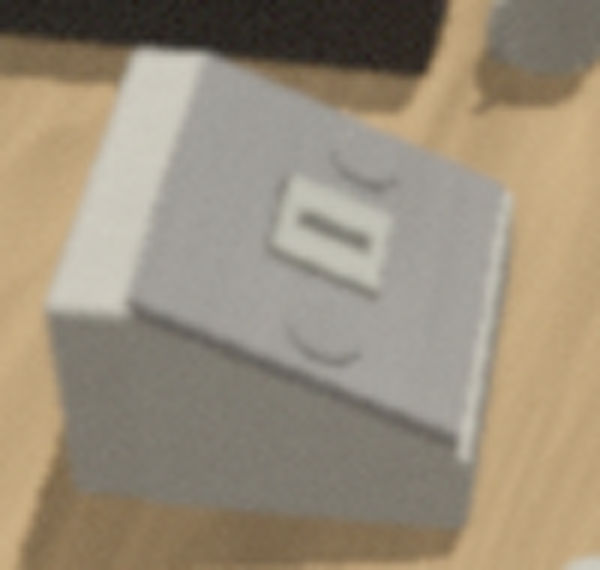

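The top crop shows the fork tine tips at about crop (138–350, 562) and the handle running from (285,217) to (184,375). The side crop shows the handle's top face from (315,125) to (420,245). In the dispenser crops the plug's slot centre is at t2 (317,317) and s2 (335,231). Next I'll turn these into positions.

```bash
cat > meas.py <<'E'
from h import *
np.set_printoptions(precision=4,suppress=True)
a=cam('top');b=cam('side')
def m(P,x0,y0,s): return [((P[0]+.5)/s-.5+x0),((P[1]+.5)/s-.5+y0)]
t1=lambda P:m(P,180,165,9); s1=lambda P:m(P,180,230,8)
t2=lambda P:m(P,280,130,6); s2=lambda P:m(P,210,130,6)
print('tines top',[onz(a,t1(p),.13)[:2] for p in [(138,560),(217,563),(272,563),(350,563),(165,125),(370,128)]])
print('tines side',[onz(b,s1(p),.13)[:2] for p in [(667,290),(632,358),(605,405),(565,475),(235,143),(122,310)]])
print('handle top',[onz(a,t1(p),.188)[:2] for p in [(270,205),(300,230),(200,385),(168,365)]])
print('handle side',[onz(b,s1(p),.188)[:2] for p in [(322,115),(297,138),(400,262),(445,242)]])
for n,p,q in [('slot',(317,317),(335,231)),('c1',(253,275),(275,245)),('c2',(362,248),(297,175)),('c3',(380,360),(392,212)),('c4',(275,383),(378,292)),('deckLL',(155,535),(458,452)),('deckLR',(533,440),(508,193)),('deckUL',(95,193),(133,300)),('deckUR',(472,103),(208,55))]:
    print(n,*tri(a,t2(p),b,s2(q)))
E
python3 meas.py
```

```text
tines top [array([0.5296, 0.2851]), array([0.5257, 0.2558]), array([0.5238, 0.2354]), array([0.521 , 0.2065]), array([0.6969, 0.2664]), array([0.6882, 0.1885])]
tines side [array([0.5211, 0.2113]), array([0.5239, 0.2405]), array([0.5267, 0.2604]), array([0.5306, 0.2891]), array([0.687, 0.192]), array([0.6957, 0.2682])]
handle top [array([0.6441, 0.219 ]), array([0.6337, 0.2087]), array([0.5796, 0.2479]), array([0.5881, 0.259 ])]
handle side [array([0.6375, 0.2132]), array([0.6418, 0.2244]), array([0.591 , 0.2621]), array([0.5799, 0.2509])]
slot [ 0.6434 -0.1931  0.113 ] 0.00012975659246412585
c1 [ 0.6674 -0.1576  0.1268] 0.0009152920994290231
c2 [ 0.6769 -0.2222  0.1248] 0.0032579845199868372
c3 [ 0.6182 -0.2275  0.1042] 0.002709773121080051
c4 [ 0.6103 -0.1666  0.0969] 0.000943771009057043
deckLL [ 0.5384 -0.0903  0.0599] 0.005964155260907874
deckLR [ 0.573  -0.3208  0.0538] 0.0010035485708752927
deckUL [ 0.7174 -0.0713  0.149 ] 0.0009699730582520122
deckUR [ 0.7532 -0.2923  0.1452] 0.0009001831165994022
```

>>> {"op": "apply_moves", "data": {
  "moves": [
    [[-4, -4.3, -2], -10, 1],
    [[-8, -8.6, -4], -20, 1],
    [[-12, -13, -5], -31, 1],
    [[-16.5, -17.5, -5], -42, 1],
    [[-21, -22, -5], -53, 1],
    [[-25, -27, -5], -64, 1],
    [[-29, -31, -5], -75, 1],
    [[-33, -36, -5], -86, 1],
    [[-37, -40, -5], -96, 1],
    [[-41, -44, -5], -106, 1]
  ],
  "squeeze": 20
}}

```text
clock: 1.6
tcp_pos: [0.4702, -0.0192, 0.2815]
orientation: [0.0, 0.956, 0.295, 0.0]
wrist_force: [1.3, -1.1, -0.1]
finger_gap: 0.0854
```

```bash
cat > goto.py <<'E'
from h import *
def plan(x,y,z,head):
    s=env.get_state();M=T(s);d=M[:3,:3].T@(np.array([x,y,z])-M[:3,3])
    h=np.degrees(np.arctan2(M[1,0],M[0,0]))
    print('t',round(s['clock'],2),'tcp',s['tcp_pos'].round(4),'head',round(h,1),'shift cm',(d*100).round(2),'yaw',round((h-head+180)%360-180,1),'gap',round(s['finger_gap'],4),'F',s['wrist_force'].round(1),'j',s['joint_pos'].round(2),'tilt',np.degrees(np.arccos(-M[2,2])).round(2))
E
python3 -c "
from goto import *
plan(.612,.236,.25,54.7)"
```

```text
t 1.6 tcp [ 0.4702 -0.0192  0.2815] head 34.3 shift cm [ 26.1  -13.09   3.15] yaw -20.4 gap 0.0854 F [ 1.3 -1.1 -0.1] j [-0.21  0.1  -0.1   1.37 -0.    0.76] tilt 0.05
```

>>> {"op": "apply_moves", "data": {
  "moves": [
    [[5, -2.5, 0], -7, 1],
    [[10, -5, 0], -14, 1],
    [[15, -7.5, 0], -20.4, 1],
    [[20, -10, 1], -20.4, 1],
    [[23, -11.6, 2], -20.4, 1],
    [[26.1, -13.1, 3], -20.4, 1],
    [[26.1, -13.1, 3.2], -20.4, 1],
    [[26.1, -13.1, 3.2], -20.4, 1],
    [[26.1, -13.1, 3.2], -20.4, 1],
    [[26.1, -13.1, 3.2], -20.4, 1]
  ]
}}

```text
clock: 2.85
tcp_pos: [0.6129, 0.2324, 0.2502]
orientation: [0.0, 0.89, 0.456, 0.001]
wrist_force: [0.6, -0.7, -0.6]
finger_gap: 0.0857
```

```bash
python3 -c "
from goto import *
plan(.612,.236,.158,54.7)
c=cam('wrist');save(c,'w1.png')
L=.035*np.array([np.cos(np.radians(-35.3)),np.sin(np.radians(-35.3))])
print(proj(c,[[.612,.236,.188],[.612+L[0],.236+L[1],.188],[.612-L[0],.236-L[1],.188],[.525,.248,.13]]))
"
```

```text
t 2.85 tcp [0.6129 0.2324 0.2502] head 54.3 shift cm [ 0.23 -0.3   9.22] yaw -0.4 gap 0.0857 F [ 0.6 -0.7 -0.6] j [ 0.24  0.47  0.33  1.43 -0.    0.86] tilt 0.06
[[280.28724809 227.1408901 ]
 [280.53622451 276.51158462]
 [280.0162475  172.51298388]
 [222.20944437  96.28814266]]
```

View pics/w1.png

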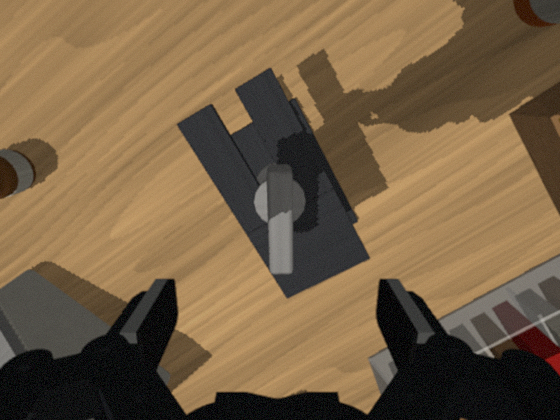

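The wrist view shows the handle's top face from (280,168) to (281,275), within a few pixels of the prediction. So I'll descend and grip.

>>> {"op": "apply_moves", "data": {
  "moves": [
    [[0.1, -0.1, 3], -0.4, 1],
    [[0.1, -0.1, 6], -0.4, 1],
    [[0.1, -0.1, 8], -0.4, 1],
    [[0.1, -0.1, 9.2], -0.4, 1],
    [[0.1, -0.1, 9.2], -0.4, 0.5],
    [[0.1, -0.1, 9.2], -0.4, 0],
    [[0.1, -0.1, 9.2], -0.4, 0],
    [[0.1, -0.1, 9.2], -0.4, 0],
    [[0.1, -0.1, 9.2], -0.4, 0],
    [[0.1, -0.1, 9.2], -0.4, 0]
  ],
  "squeeze": 40
}}

```text
clock: 4.15
tcp_pos: [0.6133, 0.2348, 0.1582]
orientation: [0.0, 0.888, 0.46, 0.001]
wrist_force: [0.6, 1.0, 5.7]
finger_gap: 0.0155
```

```bash
python3 -c "
from goto import *
d=np.array([np.cos(np.radians(-6.6)),np.sin(np.radians(-6.6))])
s=env.get_state();p=s['tcp_pos'];plan(p[0]-.14*d[0],p[1]-.14*d[1],p[2]+.003,98.7)
save(cam('wrist'),'w2.png')"
```

```text
t 4.15 tcp [0.6133 0.2348 0.1582] head 54.7 shift cm [ -6.72 -12.28  -0.32] yaw -44.0 gap 0.0155 F [0.6 1.  5.7] j [ 0.24  0.5   0.14  1.21 -0.    0.86] tilt 0.1
```

View pics/w2.png

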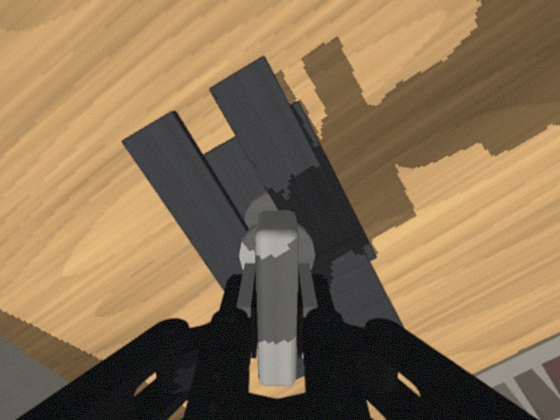

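The handle is between the pads (gap 15.5 mm). Tine tip corners are at about (122,142), (175,110), (210,88) and (266,56).

```bash
python3 -c "
from goto import *
c=cam('wrist')
P=[onz(c,p,.13)[:2] for p in [(122,142),(175,110),(210,88),(266,56),(235,132)]]
print(P,(P[0]+P[3])/2,(P[1]+P[2])/2); e=P[0]-P[3];print(np.degrees(np.arctan2(e[1],e[0]))-90)
"
```

```text
[array([0.52120531, 0.20889309]), array([0.52453495, 0.23936217]), array([0.52639995, 0.25884528]), array([0.53037633, 0.28773643]), array([0.54869499, 0.25616088])] [0.52579082 0.24831476] [0.52546745 0.24910373]
-186.63480242963047
```

>>> {"op": "apply_moves", "data": {
  "moves": [
    [[0.1, -0.05, -0.4], 0, 0],
    [[0.15, -0.1, -0.4], 0, 0],
    [[-1.0, -2.2, -0.4], 0, 0],
    [[-2.2, -4.3, -0.4], 0, 0],
    [[-3.3, -6.4, -0.4], 0, 0],
    [[-4.4, -8.4, -0.4], 0, 0],
    [[-5.5, -10.4, -0.4], 0, 0],
    [[-6.6, -12.4, -0.4], 0, 0],
    [[-6.6, -12.4, -1.5], 0, 0],
    [[-6.6, -12.4, -6], 0, 0]
  ]
}}

```text
clock: 5.5
tcp_pos: [0.472, 0.2517, 0.2156]
orientation: [-0.0, 0.888, 0.46, -0.003]
wrist_force: [0.2, 0.4, -2.8]
finger_gap: 0.0156
```

```bash
python3 -c "
from goto import *
n=np.array([-np.sin(.4363)*np.cos(.152),-np.sin(.4363)*np.sin(.152),np.cos(.4363)])
print(n)
plan(.58,-.17,.26,98.7)
c=cam('wrist');save(c,'w3.png')
b=cam('side');save(b,'s3.png',(180,150,320,255),5)"
```

```text
[-0.41771662 -0.06398647  0.90632144]
t 5.5 tcp [0.472  0.2517 0.2156] head 54.7 shift cm [-28.21  33.15  -4.4 ] yaw -44.0 gap 0.0156 F [ 0.2  0.4 -2.8] j [ 0.34  0.25 -0.08  1.25 -0.    0.96] tilt 0.32
```

View pics/w3.png

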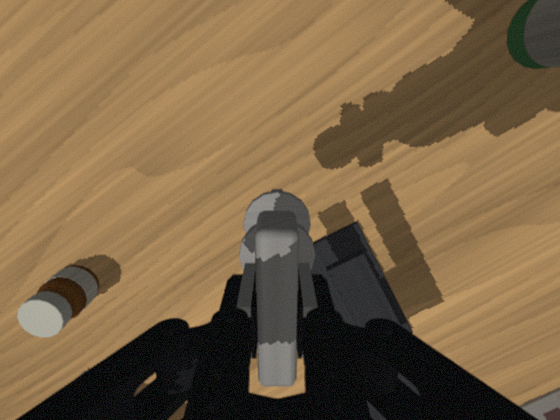

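View pics/s3.png

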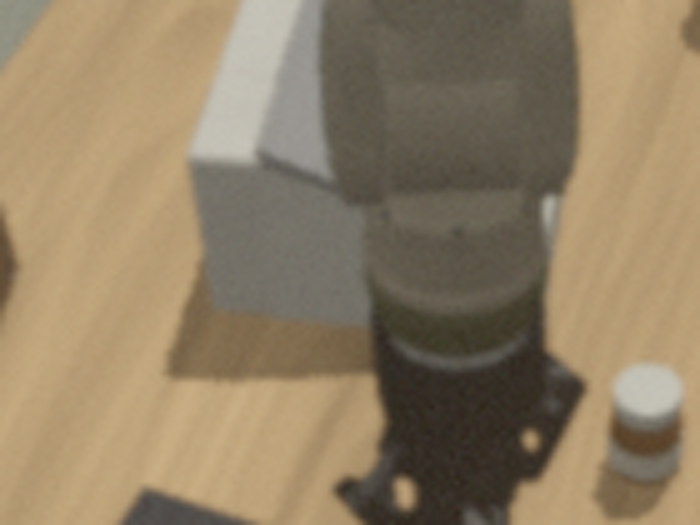

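The puller is free of the fork and held. The handle's top face spans rows 228–385 at column 277, and the collar is around (278,245). Next I'll get the puller's offset in the tool frame.

```bash
python3 - <<'E'
from goto import *
c=cam('wrist')
H=np.array(c['hand_eye'])
def ont(uv,z):
    cc=dict(c);cc['M']=H;return onz(cc,uv,z)
for uv in [(277,229),(277,385),(277,213)]: print(uv,ont(uv,-.030),ont(uv,-.004))
cc=dict(c);cc['M']=H
# predicted collar circle & shoulder & if y0=0: puller zp -> tool z = .090-zp+... TCP at zp=.092
th=np.radians([0,90,180,270])
for zp,r in [(.07,.02),(.024,.022)]:
    print(zp,proj(cc,[[r*np.cos(t),r*np.sin(t),.092-zp] for t in th]).round(0).tolist())
print(proj(cc,[[0,y,.092-.122] for y in(-.035,.035)]))
E
```

```text
(277, 229) [ 0.00018024 -0.03812249 -0.03      ] [ 0.00021444 -0.02784185 -0.004     ]
(277, 385) [ 0.00018289  0.02982991 -0.03      ] [ 0.00021771  0.05586803 -0.004     ]
(277, 213) [ 0.00017992 -0.04398003 -0.03      ] [ 0.00021404 -0.03505769 -0.004     ]
0.07 [[315.0, 260.0], [277.0, 294.0], [238.0, 260.0], [277.0, 224.0]]
0.024 [[310.0, 228.0], [277.0, 259.0], [243.0, 228.0], [277.0, 195.0]]
[[276.48327167 237.33042659]
 [276.55393779 395.07716544]]
```

```bash
python3 - <<'E'
from goto import *
c=cam('wrist');save(c,'w3b.png',(200,170,360,400),3)
E
```

```text
(no output)
```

View pics/w3b.png

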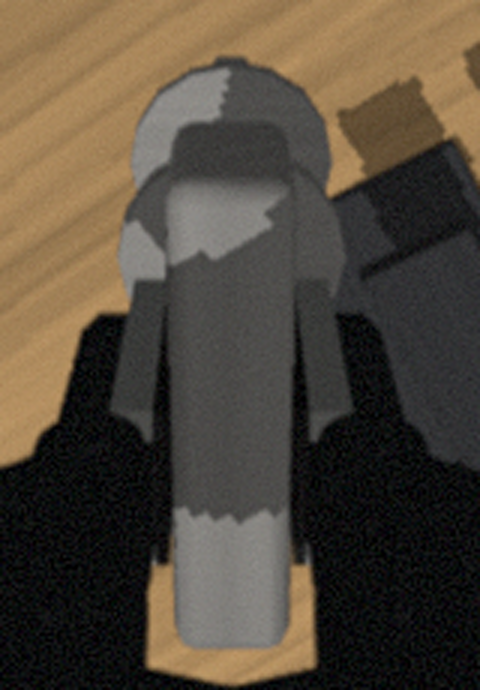

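>>> {"op": "apply_moves", "data": {
  "moves": [
    [[-3, 2.5, -3], 0, 0],
    [[-6.5, 7, -4.4], -8, 0],
    [[-10, 12, -4.4], -16, 0],
    [[-13.5, 17, -4.4], -24, 0],
    [[-17, 22, -4.4], -32, 0],
    [[-20, 27, -4.4], -40, 0],
    [[-23, 32, -4.4], -44, 0],
    [[-23, 32, -4.4], -44, 0],
    [[-23, 32, -4.4], -44, 0],
    [[-23, 32, -4.4], -44, 0]
  ]
}}

```text
clock: 6.95
tcp_pos: [0.6012, -0.1191, 0.2608]
orientation: [-0.001, 0.651, 0.759, -0.0]
wrist_force: [-0.7, 0.3, -2.4]
finger_gap: 0.0154
```

```bash
python3 - <<'E'
from goto import *
plan(.643,-.193,.26,98.7)
c=cam('wrist');save(c,'w4.png');print(proj(c,[[.6434,-.1931,.113]]))
E
```

```text
t 6.95 tcp [ 0.6012 -0.1191  0.2608] head 98.8 shift cm [-7.94  3.    0.07] yaw 0.1 gap 0.0154 F [-0.7  0.3 -2.4] j [-0.33  0.39  0.22  1.41  0.   -0.48] tilt 0.07
[[186.8630843  227.19411759]]
```

View pics/w4.png

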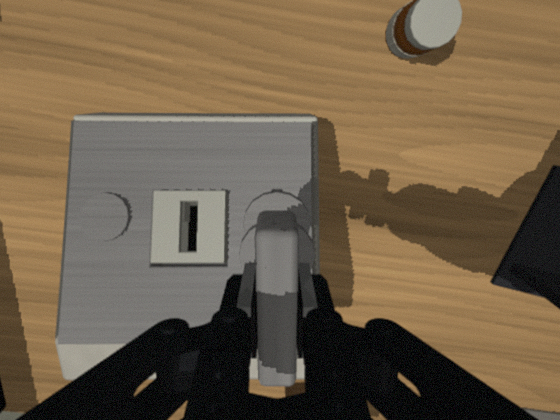

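The wrist view shows the plug with corners near (152,190)–(228,265) and its slot at about (180–199, 200–252). The prediction was (187,227). I'll refine that with masks.

```bash
python3 - <<'E'
from goto import *
np.set_printoptions(precision=4,suppress=True)
c=cam('wrist');im=c['pixels'].astype(int)
g=im.mean(2);sub=im[175:280,140:240]
warm=(sub[...,0]-sub[...,2]>8)&(sub.mean(2)>130)
k,l,st,ce=cv2.connectedComponentsWithStats(warm.astype(np.uint8))
i=1+np.argmax(st[1:,4]);m=(l==i).astype(np.uint8);print(st[i])
cn,h=cv2.findContours(m,cv2.RETR_CCOMP,cv2.CHAIN_APPROX_NONE)
o=max(cn,key=len);r=cv2.minAreaRect(o);print('plug',np.array(r[0])+[140,175],r[1:])
hull=cv2.convexHull(o);print(cv2.approxPolyDP(hull,4,True)[:,0]+[140,175])
for q in cn:
    if len(q)>20 and q is not o: rr=cv2.minAreaRect(q);print('slot',np.array(rr[0])+[140,175],rr[1:]);sc=np.array(rr[0])+[140,175]
P=onz(c,sc,.1154);print('slot center',P,'plug c',onz(c,np.array(r[0])+[140,175],.1154))
n=np.array([-np.sin(.4363)*np.cos(.152),-np.sin(.4363)*np.sin(.152),np.cos(.4363)])
for uv in cv2.approxPolyDP(hull,4,True)[:,0]+[140,175]:
    oo,d=ray(c,uv);print(uv,oo+d*((P-oo)@n)/(d@n))
E
```

```text
[  11   15   74   72 4174]
plug [187.5 225.5] ((71.0, 73.0), 90.0)
[[224 191]
 [222 261]
 [151 261]
 [154 190]]
slot [187.9767 225.0953] ((21.101608276367188, 54.221771240234375), 1.2188751697540283)
slot center [ 0.6406 -0.1918  0.1154] plug c [ 0.6411 -0.1921  0.1154]
[224 191] [ 0.6085 -0.1651  0.1025]
[222 261] [ 0.6642 -0.1572  0.1287]
[151 261] [ 0.6735 -0.2182  0.1287]
[154 190] [ 0.6173 -0.2268  0.1021]
```

```bash
python3 - <<'E'
from goto import *
a=cam('top');print(onz(a,(285,242),.07),onz(a,(286,249),.0))
O=np.array([.6440,-.1921]);h=np.array([.989,.148]);l=np.array([-.148,.989])
p=O+.159*l;plan(p[0],p[1],.170,-171.5)
E
```

```text
[ 0.45867014 -0.01088023  0.07      ] [ 0.44290724 -0.01320838  0.        ]
t 7.1 tcp [ 0.6016 -0.1191  0.2616] head 98.8 shift cm [8.03 3.16 9.16] yaw -89.7 gap 0.0158 F [-0.5  0.7 -2.5] j [-0.33  0.39  0.22  1.41 -0.   -0.48] tilt 0.02
```

The slot centre is about (0.6415, −0.1925, 0.115). The tool can't tilt, and a vertical puller's shoulder would land before its foot is in the sloping slot. So I'll first swivel the puller about 25° in the grip by pressing its shoulder against the dispenser's left side wall.

>>> {"op": "apply_moves", "data": {
  "moves": [
    [[3, 1, 0], -10, 0],
    [[6, 2, 0], -20, 0],
    [[8, 3.2, 0], -30, 0],
    [[8, 3.2, 0], -40, 0],
    [[8, 3.2, 0], -50, 0],
    [[8, 3.2, 1], -60, 0],
    [[8, 3.2, 3], -70, 0],
    [[8, 3.2, 5], -80, 0],
    [[8, 3.2, 7], -89.7, 0],
    [[8, 3.2, 9.1], -89.7, 0]
  ]
}}

```text
clock: 8.35
tcp_pos: [0.6211, -0.0355, 0.1702]
orientation: [0.0, -0.075, 0.997, -0.0]
wrist_force: [1.2, -0.6, -3.0]
finger_gap: 0.0157
```

```bash
python3 - <<'E'
from goto import *
O=np.array([.6440,-.1921]);h=np.array([.989,.148]);l=np.array([-.148,.989])
p=O+.103*l;plan(p[0],p[1],.170,-171.5)
c=cam('wrist');save(c,'w5.png')
E
```

```text
t 8.35 tcp [ 0.6211 -0.0355  0.1702] head -171.4 shift cm [ 0.06 -5.53  0.02] yaw 0.1 gap 0.0157 F [ 1.2 -0.6 -3. ] j [-0.19  0.43  0.06  1.2  -0.   -1.91] tilt 0.05
```

View pics/w5.png

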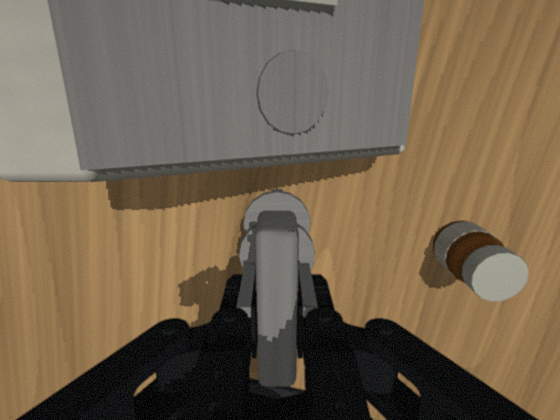

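The wrist view shows the puller upright at (278,250), with the dispenser's left wall edge just beyond it at row ~165. Now I'll press against it.

>>> {"op": "apply_moves", "data": {
  "moves": [
    [[0, -0.8, 0], 0, 0],
    [[0, -1.5, 0], 0, 0],
    [[0, -2.1, 0], 0, 0],
    [[0, -2.7, 0], 0, 0],
    [[0, -3.2, 0], 0, 0],
    [[0, -3.7, 0], 0, 0],
    [[0, -4.2, 0], 0, 0],
    [[0, -4.7, 0], 0, 0],
    [[0, -5.2, 0], 0, 0],
    [[0, -5.5, 0], 0, 0]
  ],
  "squeeze": 30
}}

```text
clock: 9.65
tcp_pos: [0.6294, -0.0908, 0.1703]
orientation: [0.0, -0.073, 0.997, 0.0]
wrist_force: [-0.9, 6.1, -1.6]
finger_gap: 0.0153
```

```bash
python3 - <<'E'
from goto import *
plan(.62,-.03,.170,-171.5)
c=cam('wrist');save(c,'w6.png')
E
```

```text
t 9.65 tcp [ 0.6294 -0.0908  0.1703] head -171.6 shift cm [0.03 6.15 0.03] yaw -0.1 gap 0.0153 F [-0.9  6.1 -1.6] j [-0.27  0.45  0.1   1.22  0.   -1.99] tilt 0.03
```

View pics/w6.png

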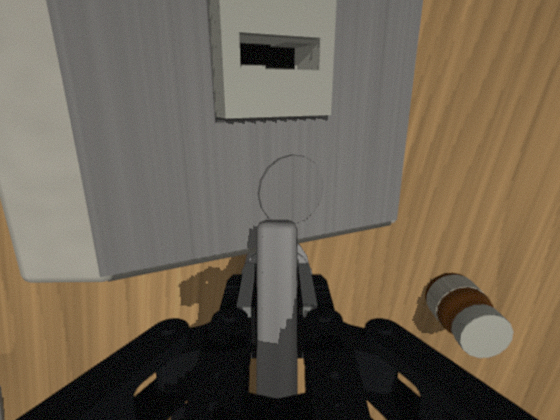

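```bash
cat > tilt.py <<'E'
from goto import *
c=cam('wrist');H=np.array(c['hand_eye']);cc=dict(c);cc['M']=H
def pt(dx,zp,a,y0=.0037,zg=.111):
    x=dx+y0;z=zp-zg;a=np.radians(a)
    return [0,x*np.cos(a)-z*np.sin(a),-.019-(x*np.sin(a)+z*np.cos(a))]
for a in (0,10,15,20,25,30):
    print(a,proj(cc,[pt(-.035,.122,a),pt(.035,.122,a),pt(-.035,.096,a)])[:,1].round(1),'collar -x/+x top',proj(cc,[pt(-.02,.07,a),pt(.02,.07,a),pt(-.022,.024,a)])[:,1].round(1))
save(c,'w%d.png'%int(env.get_state()['clock']*100),(200,190,360,420),3)
E
python3 tilt.py; ls -t pics|head -1
```

```text
0 [245.2 400.6 219.8] collar -x/+x top [229.9 298.4 199.9]
10 [235.3 409.7 222.3] collar -x/+x top [241.5 314.3 221.7]
15 [231.4 413.3 224.3] collar -x/+x top [247.7 322.4 232.8]
20 [228.3 416.2 226.8] collar -x/+x top [254.1 330.5 244. ]
25 [226.  418.3 229.8] collar -x/+x top [260.7 338.7 255.4]
30 [224.4 419.5 233.1] collar -x/+x top [267.5 346.9 267. ]
w975.png
```

```bash
cp pics/$(ls -t pics|head -1) pics/z1.png
```

```text
(no output)
```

View pics/z1.png

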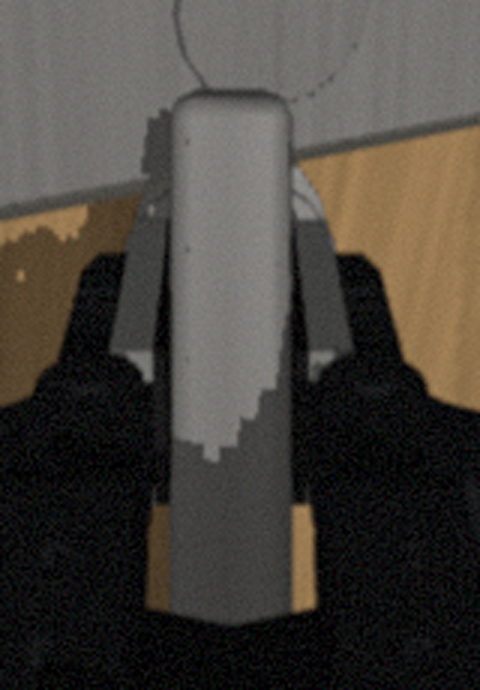

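```bash
sed -i 's/y0=.0037/y0=-.0037/' tilt.py; python3 tilt.py; rm pics/z1.png
```

```text
0 [225.5 386.3 203.1] collar -x/+x top [216.2 286.4 188.5]
10 [215.3 392.3 205.6] collar -x/+x top [227.5 301.1 210.4]
15 [211.7 394.4 207.8] collar -x/+x top [233.7 308.7 221.6]
20 [208.9 395.9 210.6] collar -x/+x top [240.1 316.3 232.8]
25 [207.1 396.6 213.9] collar -x/+x top [246.7 323.9 244.3]
30 [206.2 396.5 217.7] collar -x/+x top [253.6 331.6 255.8]
```

```bash
python3 - <<'E'
from goto import *
a=cam('top');b=cam('side');save(a,'t7.png',(250,130,390,235),5);save(b,'s7.png',(190,120,330,225),5)
E
```

```text
(no output)
```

View pics/s7.png

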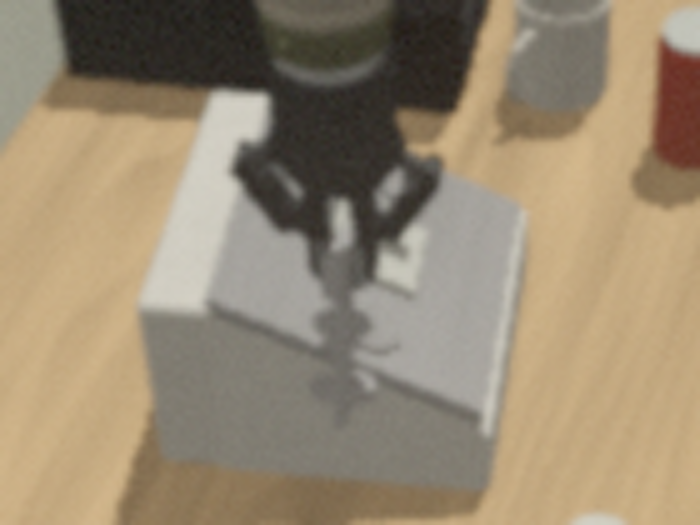

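View pics/t7.png

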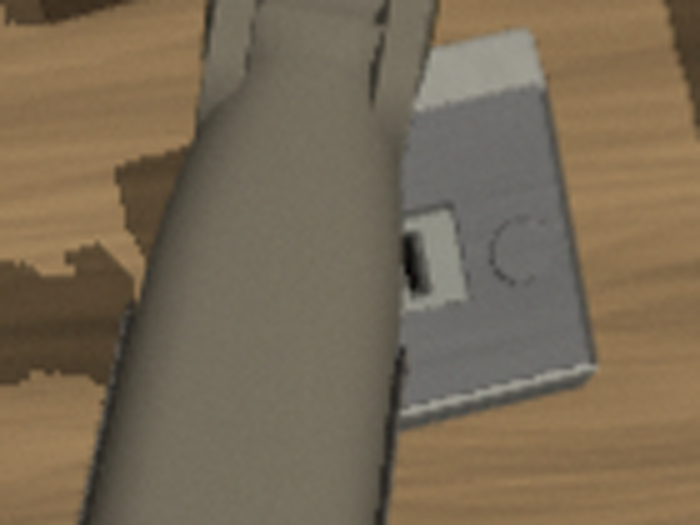

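In the side view the puller hangs in front of the wall, collar at about crop (343,326) and shoulder at (343,388). I'll compare that with the tilt model.

```bash
python3 - <<'E'
from goto import *
b=cam('side');s=env.get_state();M=T(s)
def pt(dx,zp,a,y0=-.0037,zg=.111):
    x=dx+y0;z=zp-zg;a=np.radians(a)
    return [0,x*np.cos(a)-z*np.sin(a),-.019-(x*np.sin(a)+z*np.cos(a))]
for y0 in(-.0037,0.001):
  for a in (0,10,15,20,25,30):
    P=[(M@np.r_[pt(0,zp,a,y0),1])[:3] for zp in(.109,.067,.021,0.004)]
    print(y0,a,((proj(b,P)-[190,120])*5+2).round(0).tolist(), 'shoulder b',(P[2][:2]-[.644,-.1921])@[-.148,.989])
E
```

```text
-0.0037 0 [[347.0, 255.0], [350.0, 304.0], [354.0, 356.0], [356.0, 374.0]] shoulder b 0.09853022001447068
-0.0037 10 [[347.0, 256.0], [348.0, 312.0], [350.0, 371.0], [351.0, 393.0]] shoulder b 0.11421532388584285
-0.0037 15 [[347.0, 257.0], [347.0, 316.0], [348.0, 378.0], [348.0, 401.0]] shoulder b 0.12195137911468004
-0.0037 20 [[347.0, 257.0], [346.0, 319.0], [346.0, 384.0], [346.0, 408.0]] shoulder b 0.12953770465333564
-0.0037 25 [[347.0, 258.0], [345.0, 321.0], [344.0, 389.0], [343.0, 414.0]] shoulder b 0.1369165639837119
-0.0037 30 [[347.0, 258.0], [344.0, 323.0], [341.0, 393.0], [340.0, 418.0]] shoulder b 0.1440317995308276
0.001 0 [[346.0, 260.0], [349.0, 309.0], [353.0, 361.0], [354.0, 379.0]] shoulder b 0.10323027266576516
0.001 10 [[345.0, 260.0], [347.0, 316.0], [349.0, 375.0], [349.0, 397.0]] shoulder b 0.11884440103701643
0.001 15 [[345.0, 260.0], [346.0, 319.0], [347.0, 382.0], [347.0, 404.0]] shoulder b 0.12649192056342637
0.001 20 [[345.0, 260.0], [345.0, 322.0], [345.0, 387.0], [344.0, 411.0]] shoulder b 0.13395515413757594
0.001 25 [[345.0, 260.0], [344.0, 324.0], [342.0, 391.0], [342.0, 416.0]] shoulder b 0.14117730204554219
0.001 30 [[345.0, 260.0], [343.0, 325.0], [340.0, 395.0], [339.0, 420.0]] shoulder b 0.14810339938089329
```

>>> {"op": "apply_moves", "data": {
  "moves": [
    [[0, 2, -0.5], 0, 0],
    [[0, 3.5, -3], 5, 0],
    [[0, 3.5, -7], 15, 0],
    [[1, 1, -9], 25, 0],
    [[2, -2, -9], 35, 0],
    [[3.5, -5, -9], 45, 0],
    [[4.5, -7.5, -9], 56, 0],
    [[5.8, -10.2, -9], 67, 0],
    [[5.8, -10.2, -9], 78, 0],
    [[5.8, -10.2, -8], 89, 0]
  ],
  "squeeze": 40
}}

```text
clock: 11.2
tcp_pos: [0.5869, -0.2007, 0.2513]
orientation: [0.001, 0.643, 0.766, -0.001]
wrist_force: [0.6, -0.9, -2.4]
finger_gap: 0.0153
```

```bash
python3 - <<'E'
from goto import *
plan(.5867,-.2007,.217,98.5)
c=cam('wrist');save(c,'w7.png')
b=cam('side');save(b,'s8.png',(190,90,330,195),5)
E
```

```text
t 11.2 tcp [ 0.5869 -0.2007  0.2513] head 100.0 shift cm [ 0.01 -0.02  3.43] yaw 1.5 gap 0.0153 F [ 0.6 -0.9 -2.4] j [-0.46  0.4   0.22  1.39 -0.   -0.63] tilt 0.16
```

View pics/w7.png

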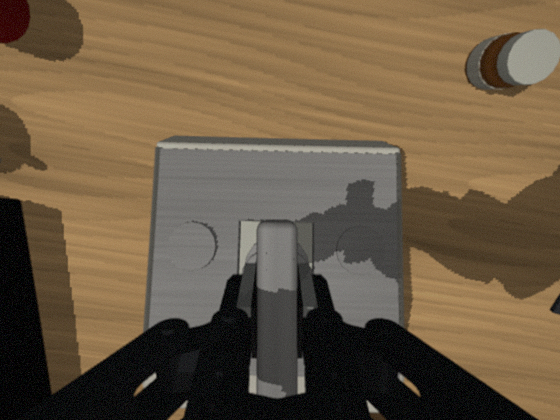

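View pics/s8.png

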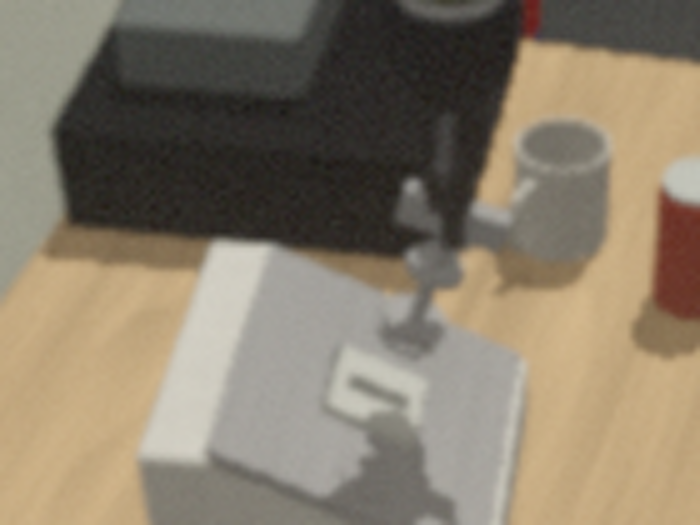

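In the side view the tilted puller hovers over the plug, collar at about crop (433,268), shoulder at (411,335), slot at (377,390). I'll fit tilt and offset from those.

```bash
python3 - <<'E'
from goto import *
b=cam('side');s=env.get_state();M=T(s)
save(b,'s9.png',(255,110,295,175),12)
def pt(dx,zp,a,y0=-.0037,zg=.111):
    x=dx+y0;z=zp-zg;a=np.radians(a)
    return [0,x*np.cos(a)-z*np.sin(a),-.019-(x*np.sin(a)+z*np.cos(a))]
for y0 in(-.0037,0.001):
  for a in (15,20,25,30):
    P=[(M@np.r_[pt(0,zp,a,y0),1])[:3] for zp in(.067,.021)]
    print(y0,a,((proj(b,P)+.5-[190,90])*5).round(0).tolist(),((proj(b,P)+.5-[255,110])*12).round(0).tolist())
E
```

```text
-0.0037 15 [[447.0, 268.0], [431.0, 322.0]] [[293.0, 404.0], [254.0, 532.0]]
-0.0037 20 [[441.0, 267.0], [419.0, 319.0]] [[279.0, 401.0], [226.0, 525.0]]
-0.0037 25 [[436.0, 265.0], [408.0, 315.0]] [[265.0, 396.0], [199.0, 516.0]]
-0.0037 30 [[430.0, 263.0], [397.0, 310.0]] [[252.0, 391.0], [173.0, 505.0]]
0.001 15 [[440.0, 266.0], [424.0, 320.0]] [[276.0, 399.0], [237.0, 527.0]]
0.001 20 [[434.0, 265.0], [412.0, 316.0]] [[263.0, 395.0], [210.0, 519.0]]
0.001 25 [[429.0, 262.0], [401.0, 312.0]] [[250.0, 390.0], [184.0, 509.0]]
0.001 30 [[424.0, 260.0], [391.0, 307.0]] [[237.0, 384.0], [158.0, 497.0]]
```

View pics/s9.png

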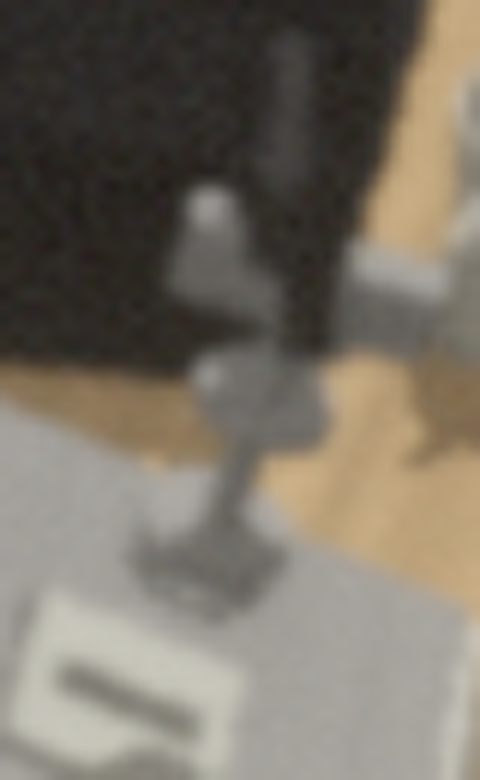

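>>> {"op": "apply_moves", "data": {
  "moves": [
    [[0, 0.3, 1], 1, 0],
    [[0, 0.6, 2], 1, 0],
    [[0, 0.8, 3], 1, 0],
    [[0, 1.04, 3.8], 1, 0],
    [[0, 1.04, 3.8], 1, 0],
    [[0, 1.04, 3.8], 1, 0],
    [[0, 1.04, 3.8], 1, 0],
    [[0, 1.04, 3.8], 1, 0],
    [[0, 1.04, 3.8], 1, 0],
    [[0, 1.04, 3.8], 1, 0]
  ]
}}

```text
clock: 12.6
tcp_pos: [0.5971, -0.1983, 0.2124]
orientation: [0.0, 0.646, 0.763, -0.0]
wrist_force: [0.1, -1.1, -2.1]
finger_gap: 0.0152
```

```bash
python3 - <<'E'
from goto import *
plan(.6098,-.1973,.1859,98.5)
c=cam('wrist');save(c,'w10.png',(140,150,420,360),2.8)
b=cam('side');save(b,'s10.png',(240,110,300,180),10)
s=env.get_state();M=T(s)
a=np.radians(20)
def pt(dx,zp,y0=.001,zg=.111):
    x=dx+y0;z=zp-zg
    return [0,x*np.cos(a)-z*np.sin(a),-.019-(x*np.sin(a)+z*np.cos(a))]
P=[(M@np.r_[pt(0,zp),1])[:3] for zp in(.067,.021,0)]+[[.6415,-.1925,.1154]]
print(P);print(((proj(b,P)+.5-[240,110])*10).round(0).tolist())
print(((proj(c,P)+.5-[140,150])*2.8).round(0).tolist())
E
```

```text
t 12.6 tcp [ 0.5971 -0.1983  0.2124] head 99.4 shift cm [-0.11  1.27  2.65] yaw 0.9 gap 0.0152 F [ 0.1 -1.1 -2.1] j [-0.45  0.43  0.16  1.31 -0.   -0.61] tilt 0.01
[array([ 0.61285786, -0.19564155,  0.19032428]), array([ 0.62837926, -0.19306489,  0.14709874]), array([ 0.63546512, -0.1918886 ,  0.12736535]), [0.6415, -0.1925, 0.1154]]
[[339.0, 418.0], [297.0, 517.0], [278.0, 560.0], [263.0, 583.0]]
[[382.0, 385.0], [383.0, 347.0], [383.0, 335.0], [377.0, 333.0]]
```

View pics/w10.png

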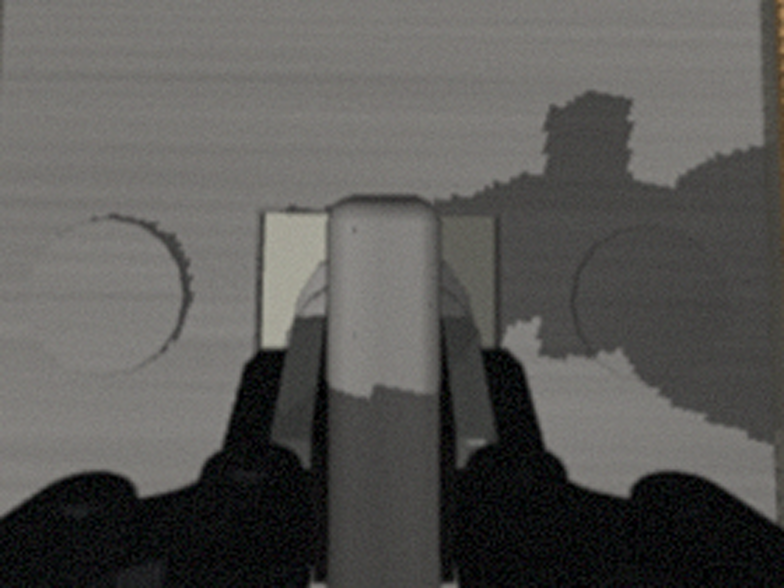

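View pics/s10.png

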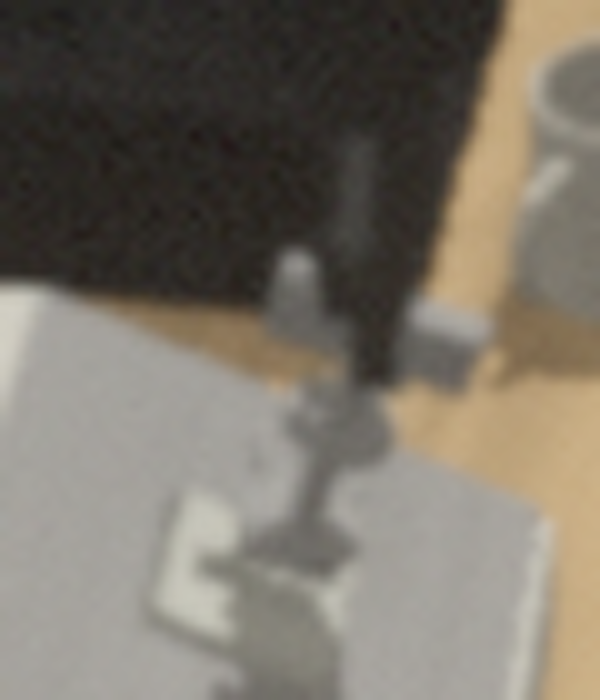

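The collar agrees with the prediction, and the plug and handle are centred laterally to within about 1 mm (crop columns 380 and 384). Inserting along the slot's axis.

>>> {"op": "apply_moves", "data": {
  "moves": [
    [[-0.1, 0.2, 0.4], 0.9, 0],
    [[-0.1, 0.4, 0.8], 0.9, 0],
    [[-0.1, 0.55, 1.15], 0.9, 0],
    [[-0.1, 0.7, 1.45], 0.9, 0],
    [[-0.1, 0.85, 1.75], 0.9, 0],
    [[-0.1, 1.0, 2.05], 0.9, 0],
    [[-0.1, 1.1, 2.3], 0.9, 0],
    [[-0.1, 1.2, 2.5], 0.9, 0],
    [[-0.1, 1.27, 2.65], 0.9, 0],
    [[-0.1, 1.27, 2.65], 0.9, 0]
  ],
  "squeeze": 25
}}

```text
clock: 13.95
tcp_pos: [0.6098, -0.1971, 0.1858]
orientation: [0.0, 0.652, 0.758, -0.0]
wrist_force: [0.2, 0.4, -2.7]
finger_gap: 0.0153
```

```bash
python3 - <<'E'
from goto import *
plan(.6034,-.1982,.1807,98.5)
c=cam('wrist');save(c,'w11.png',(140,150,420,360),2.8)
b=cam('side');save(b,'s11.png',(240,110,300,180),10)
E
```

```text
t 13.95 tcp [ 0.6098 -0.1971  0.1858] head 98.6 shift cm [-0.01 -0.64  0.51] yaw 0.1 gap 0.0153 F [ 0.2  0.4 -2.7] j [-0.44  0.46  0.15  1.26 -0.   -0.59] tilt 0.01
```

View pics/w11.png

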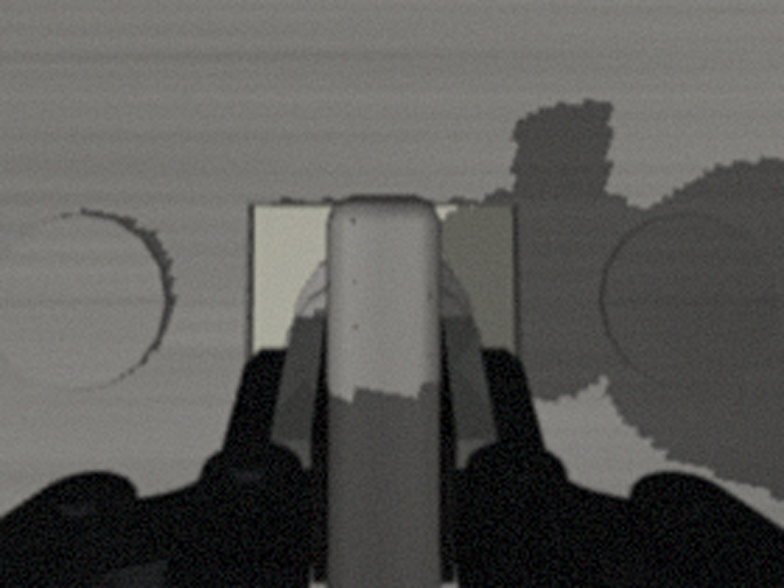

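View pics/s11.png

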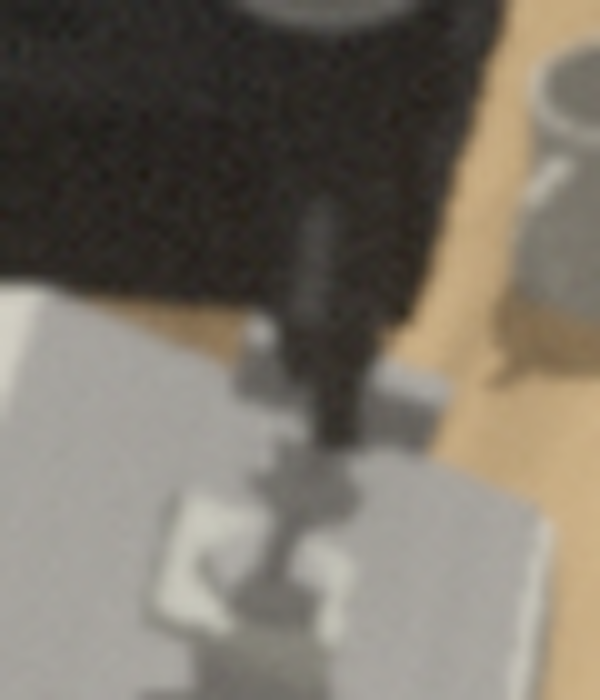

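No contact force yet, and the shoulder is close to the plug face. I'll press in gently and swing the handle the rest of the way to the slope's normal.

>>> {"op": "apply_moves", "data": {
  "moves": [
    [[0, 0.1, 0.2], 0, 0],
    [[0, 0.15, 0.4], 0, 0],
    [[0, -0.1, 0.5], 0, 0],
    [[0, -0.3, 0.55], 0, 0],
    [[0, -0.5, 0.6], 0, 0],
    [[0, -0.7, 0.65], 0, 0],
    [[0, -0.9, 0.75], 0, 0],
    [[0, -1.0, 0.8], 0, 0],
    [[0, -1.0, 0.8], 0, 0],
    [[0, -1.0, 0.8], 0, 0]
  ],
  "squeeze": 25
}}

```text
clock: 15.3
tcp_pos: [0.6018, -0.199, 0.1805]
orientation: [0.003, 0.652, 0.758, 0.001]
wrist_force: [0.3, 1.2, 7.4]
finger_gap: 0.0155
```

```bash
python3 - <<'E'
from goto import *
plan(.6034,-.1982,.1807,98.5)
b=cam('side');save(b,'s12.png',(240,110,300,180),10)
s=env.get_state();M=T(s)
for al in (20,25,30):
  a=np.radians(al)
  def pt(dx,zp,y0=.001,zg=.111):
    x=dx+y0;z=zp-zg
    return [0,x*np.cos(a)-z*np.sin(a),-.019-(x*np.sin(a)+z*np.cos(a))]
  P=[(M@np.r_[pt(0,zp),1])[:3] for zp in(.067,.021,0)]+[[.6415,-.1925,.1154]]
  print(al,((proj(b,P)+.5-[240,110])*10).round(0).tolist())
E
```

```text
t 15.3 tcp [ 0.6018 -0.199   0.1805] head 98.6 shift cm [ 0.05  0.17 -0.02] yaw 0.1 gap 0.0155 F [0.3 1.2 7.4] j [-0.45  0.44  0.11  1.23  0.   -0.6 ] tilt 0.35
20 [[329.0, 489.0], [287.0, 583.0], [268.0, 624.0], [263.0, 583.0]]
25 [[318.0, 484.0], [266.0, 574.0], [243.0, 614.0], [263.0, 583.0]]
30 [[308.0, 479.0], [245.0, 564.0], [218.0, 602.0], [263.0, 583.0]]
```

View pics/s12.png

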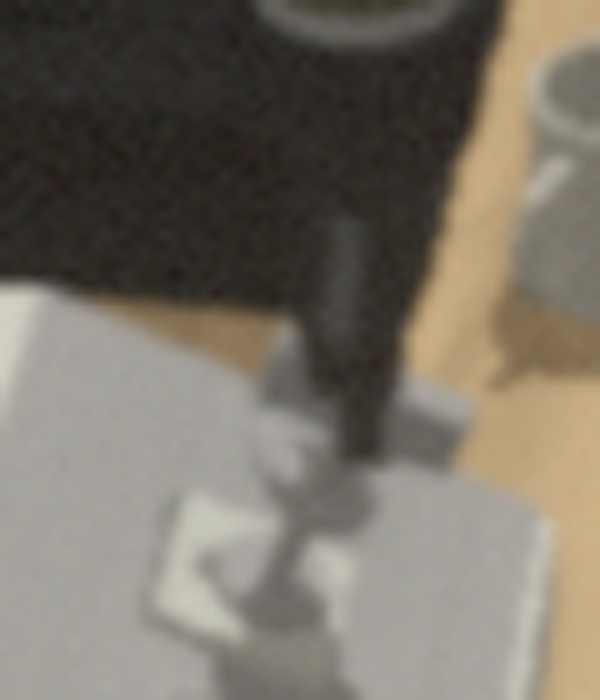

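>>> {"op": "apply_moves", "data": {
  "moves": [
    [[0, -0.2, 0], 0, 0],
    [[0, -0.4, 0], 0, 0],
    [[0, -0.4, -0.1], 7, 0],
    [[0, -0.4, -0.1], 14, 0],
    [[0, -0.4, -0.1], 20, 0],
    [[0, -0.4, -0.1], 26, 0.25],
    [[0, -0.4, -0.1], 32, 0.26],
    [[0, -0.4, -0.1], 38, 0.27],
    [[0, -0.4, -0.1], 44, 0.275],
    [[0, -0.4, -0.1], 50, 0.28]
  ],
  "squeeze": 20
}}

```text
clock: 16.6
tcp_pos: [0.5947, -0.1992, 0.1778]
orientation: [-0.001, 0.912, 0.409, -0.001]
wrist_force: [0.1, 0.3, -0.3]
finger_gap: 0.0236
```

```bash
python3 - <<'E'
from goto import *
plan(.6034,-.1982,.1807,98.5)
c=cam('wrist');save(c,'w13.png',sc=1.3)
b=cam('side');save(b,'s13.png',(240,110,300,180),10)
E
```

```text
t 16.6 tcp [ 0.5947 -0.1992  0.1778] head 48.3 shift cm [ 0.65  0.58 -0.29] yaw -50.2 gap 0.0236 F [ 0.1  0.3 -0.3] j [-0.45  0.44  0.09  1.23 -0.    0.28] tilt 0.17
```

View pics/w13.png

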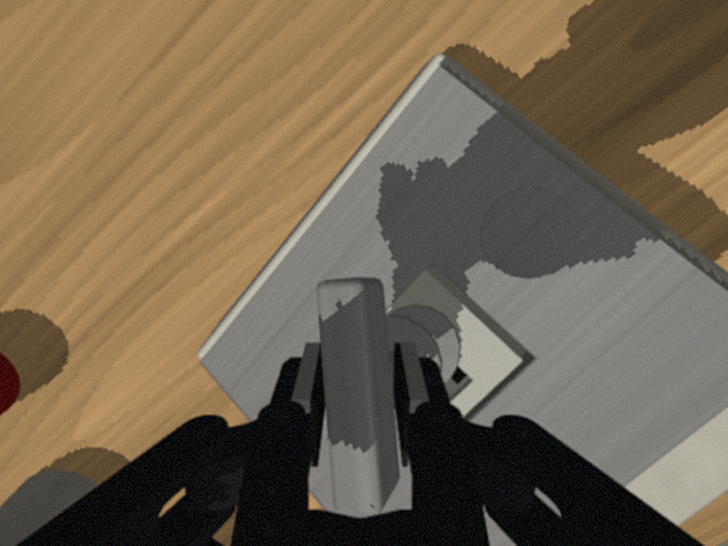

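View pics/s13.png

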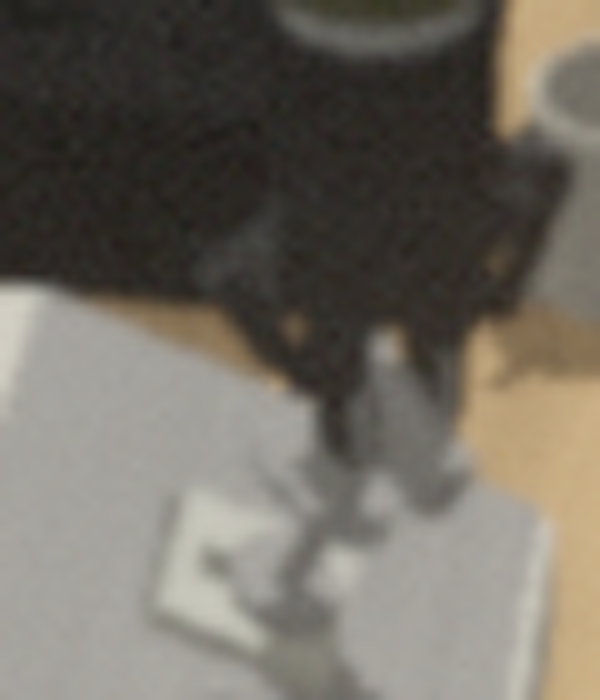

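The handle has turned with the jaws and the shoulder sits on the plug face (shoulder at about (430,335) in the wrist view). I'll go on to the stop with slightly loosened jaws.

>>> {"op": "apply_moves", "data": {
  "moves": [
    [[0.1, 0.1, 0], 7, 0.285],
    [[0.2, 0.15, 0], 14, 0.29],
    [[0.3, 0.2, 0], 21, 0.295],
    [[0.3, 0.25, 0], 28, 0.3],
    [[0.3, 0.25, 0], 35, 0.3],
    [[0.3, 0.25, 0], 42, 0.3],
    [[0.3, 0.25, 0], 48, 0.3],
    [[0.3, 0.25, 0], 54, 0.3],
    [[0.3, 0.25, 0], 58, 0.3],
    [[0.3, 0.25, 0], 58, 0.3]
  ]
}}

```text
clock: 17.95
tcp_pos: [0.6005, -0.1988, 0.1804]
orientation: [0.0, 0.997, -0.081, 0.001]
wrist_force: [-1.0, -0.1, 6.9]
finger_gap: 0.0252
```

```bash
python3 - <<'E'
from goto import *
plan(.6034,-.1982,.1807,8.5)
print(env.get_state()['ft_torque'])
c=cam('wrist');save(c,'w14.png',sc=1.3)
b=cam('side');save(b,'s14.png',(240,110,300,180),10)
E
```

```text
t 17.95 tcp [ 0.6005 -0.1988  0.1804] head -9.3 shift cm [ 0.28 -0.11 -0.03] yaw -17.8 gap 0.0252 F [-1.  -0.1  6.9] j [-0.45  0.44  0.11  1.24  0.    1.29] tilt 0.16
[ 0.34365817 -0.22749753  0.7800873 ]
```

View pics/w14.png

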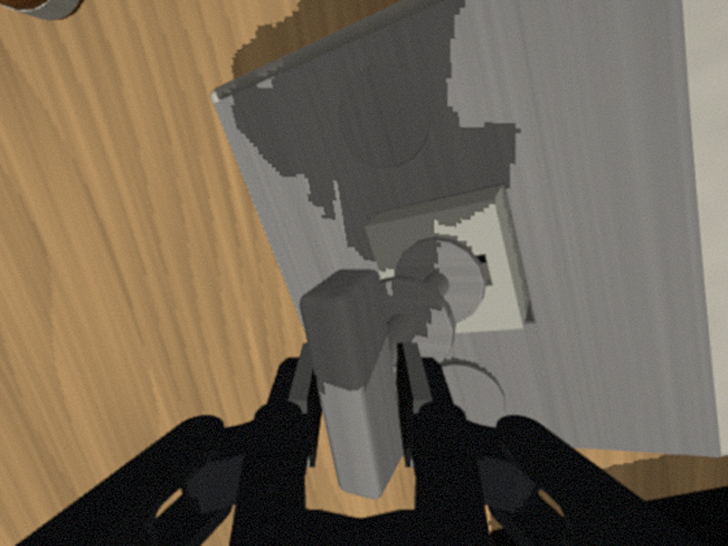

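View pics/s14.png

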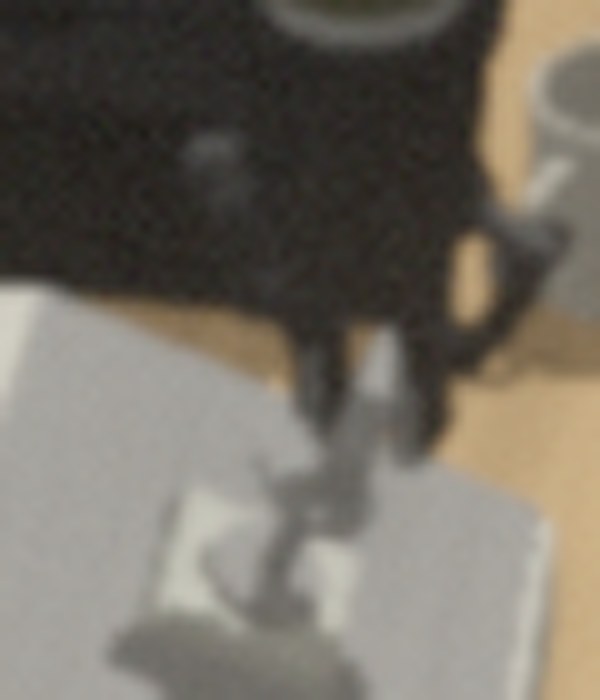

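The vertical torque is 0.78 N·m and the handle now runs parallel to the plug's lateral edge (both about 10° from image vertical). So the quarter turn has reached its stop. Next I'll square the jaws to the handle and close.

>>> {"op": "apply_moves", "data": {
  "moves": [
    [[0.1, 0, -0.2], -4, 0.33],
    [[0.2, -0.05, -0.4], -8, 0.33],
    [[0.3, -0.1, -0.4], -12, 0.33],
    [[0.3, -0.1, -0.4], -16, 0.33],
    [[0.3, -0.1, -0.4], -16, 0.33],
    [[0.3, -0.1, -0.4], -16, 0.2],
    [[0.3, -0.1, -0.4], -16, 0.1],
    [[0.3, -0.1, -0.4], -16, 0],
    [[0.3, -0.1, -0.4], -16, 0],
    [[0.3, -0.1, -0.4], -16, 0]
  ],
  "squeeze": 30
}}

```text
clock: 19.3
tcp_pos: [0.6031, -0.1982, 0.1831]
orientation: [0.0, 0.998, 0.057, 0.0]
wrist_force: [-1.1, 0.3, 4.2]
finger_gap: 0.0231
```

```bash
python3 - <<'E'
from goto import *
plan(.6034,-.1982,.1807,8.5)
print(env.get_state()['ft_torque'])
c=cam('wrist');save(c,'w15.png',sc=1.3)
b=cam('side');save(b,'s15.png',(240,110,300,180),10)
E
```

```text
t 19.3 tcp [ 0.6031 -0.1982  0.1831] head 6.6 shift cm [0.03 0.   0.24] yaw -1.9 gap 0.0231 F [-1.1  0.3  4.2] j [-0.44  0.45  0.12  1.25 -0.    1.01] tilt 0.04
[ 0.10092111 -0.18514862  0.07714783]
```

View pics/w15.png

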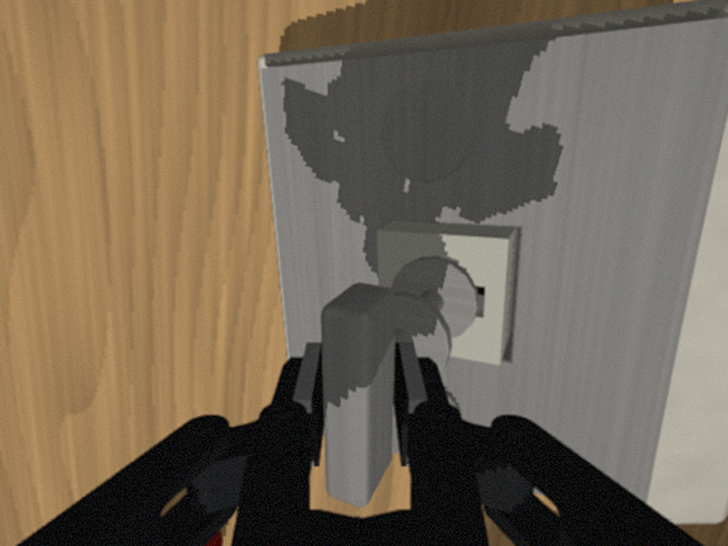

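View pics/s15.png

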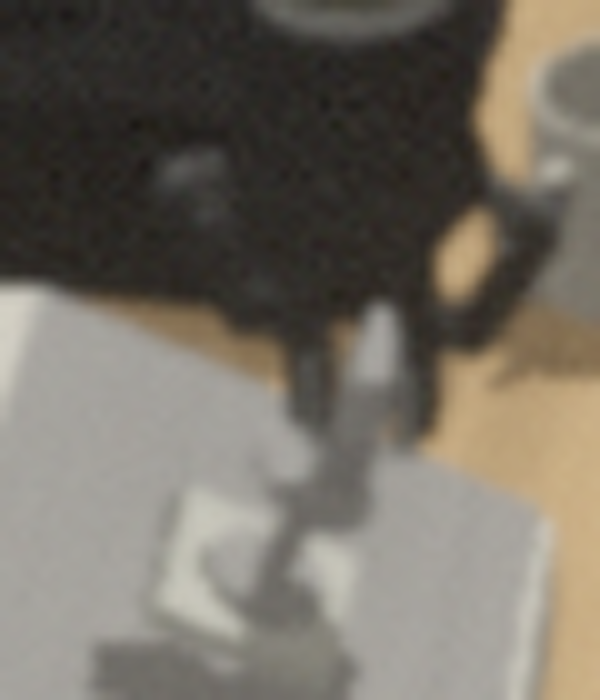

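The jaws hold the handle diagonally (gap 23 mm) and the handle is still across the slot. Now I'll pull along the hole's axis.

>>> {"op": "apply_moves", "data": {
  "moves": [
    [[-0.1, 0, -0.25], 0, 0],
    [[-0.25, 0, -0.55], 0, 0],
    [[-0.4, 0, -0.9], 0, 0],
    [[-0.55, 0, -1.2], 0, 0],
    [[-0.7, 0, -1.5], 0, 0],
    [[-0.85, 0, -1.85], 0, 0],
    [[-1.0, 0, -2.2], 0, 0],
    [[-1.2, 0, -2.55], 0, 0],
    [[-1.35, 0, -2.9], 0, 0],
    [[-1.5, 0, -3.2], 0, 0]
  ],
  "squeeze": 35
}}

```text
clock: 20.65
tcp_pos: [0.5876, -0.1999, 0.215]
orientation: [0.0, 0.998, 0.057, -0.0]
wrist_force: [2.2, 0.2, -3.9]
finger_gap: 0.0222
```

```bash
python3 - <<'E'
from goto import *
plan(.6034,-.1982,.1807,8.5)
print(env.get_state()['ft_torque'])
c=cam('wrist');save(c,'w16.png',sc=1.3)
b=cam('side');save(b,'s16.png',(230,90,300,180),8)
E
```

```text
t 20.65 tcp [ 0.5876 -0.1999  0.215 ] head 6.5 shift cm [1.59 0.01 3.43] yaw -2.0 gap 0.0222 F [ 2.2  0.2 -3.9] j [-0.46  0.41  0.14  1.31 -0.    1.  ] tilt 0.04
[ 0.1455878  -0.65762333  0.04560347]
```

View pics/w16.png

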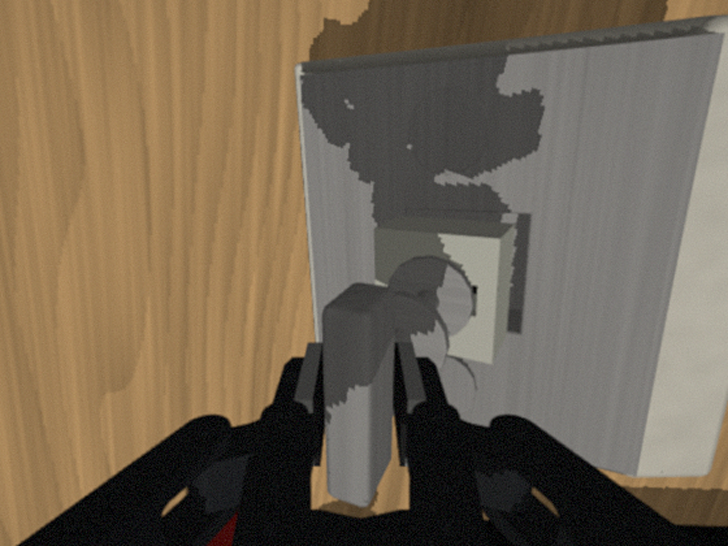

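View pics/s16.png

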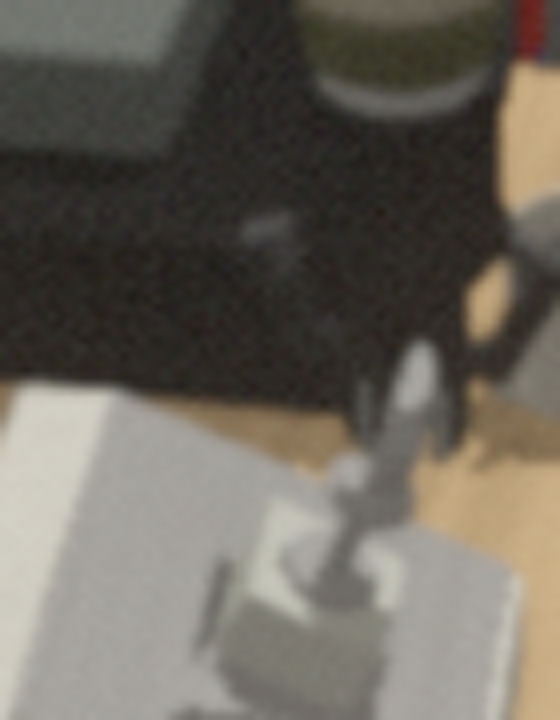

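The plug is coming out on the puller, with its side and the open hole edge visible at (520,270). I'll keep pulling.

>>> {"op": "apply_moves", "data": {
  "moves": [
    [[-0.2, 0, -0.35], 0, 0],
    [[-0.35, 0, -0.7], 0, 0],
    [[-0.5, 0, -1.1], 0, 0],
    [[-0.7, 0, -1.5], 0, 0],
    [[-0.9, 0, -1.9], 0, 0],
    [[-1.1, 0, -2.3], 0, 0],
    [[-1.3, 0, -2.8], 0, 0],
    [[-1.5, 0, -3.3], 0, 0],
    [[-1.7, 0, -3.9], 0, 0],
    [[-1.9, 0, -4.4], 0, 0]
  ],
  "squeeze": 40
}}

```text
clock: 22.0
tcp_pos: [0.5691, -0.2021, 0.2593]
orientation: [0.0, 0.998, 0.057, 0.0]
wrist_force: [0.1, -0.6, -3.6]
finger_gap: 0.0151
```

```bash
python3 - <<'E'
from goto import *
plan(.6034,-.1982,.1807,8.5)
print(env.get_state()['ft_torque'])
c=cam('wrist');save(c,'w17.png',sc=1.3)
b=cam('side');save(b,'s17.png',(230,70,300,160),8)
E
```

```text
t 22.0 tcp [ 0.5691 -0.2021  0.2593] head 6.6 shift cm [3.46 0.   7.86] yaw -1.9 gap 0.0151 F [ 0.1 -0.6 -3.6] j [-0.47  0.37  0.19  1.39 -0.    0.98] tilt 0.02
[ 0.03931451  0.02230639 -0.00439421]
```

View pics/w17.png

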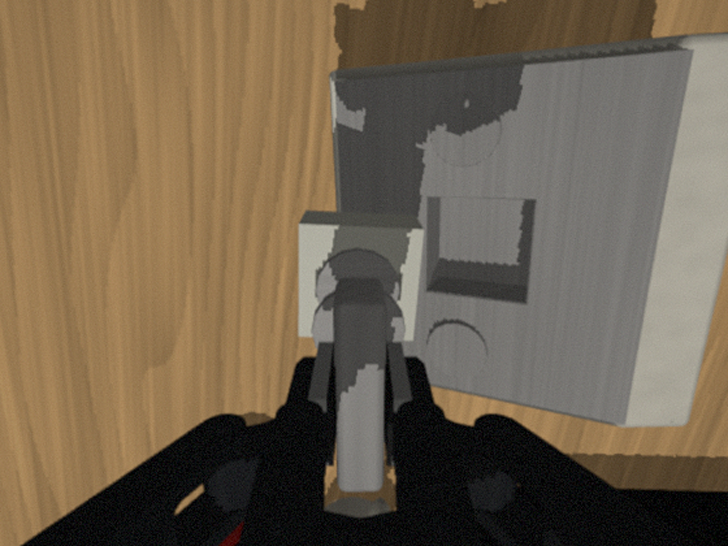

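View pics/s17.png

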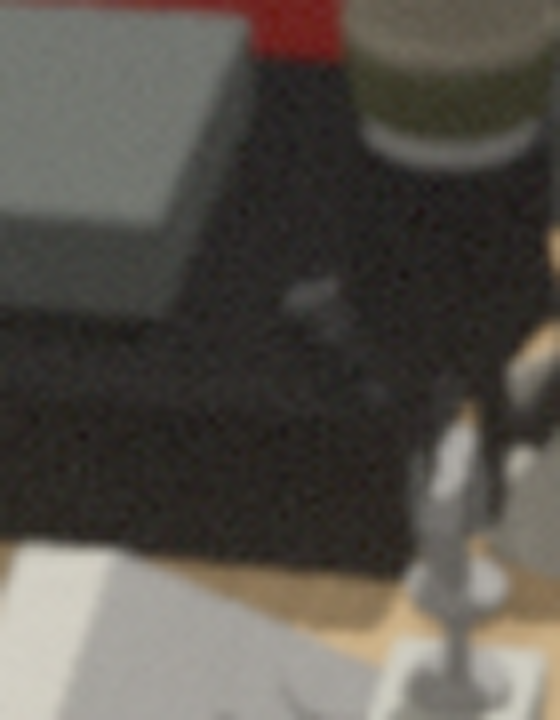

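The plug is out and locked on the puller (plug at (360,275), empty hole at (480,250)). The handle lies flat in the jaws again, gap 15 mm. Carrying to in front of the fork's open end.

>>> {"op": "apply_moves", "data": {
  "moves": [
    [[-0.3, -3, -0.5], -8, 0],
    [[-0.8, -7, -1], -16, 0],
    [[-1.4, -12, -1], -24, 0],
    [[-2, -17, -1], -32, 0],
    [[-2.6, -22.5, -1], -40, 0],
    [[-3.2, -28, -1], -48, 0],
    [[-3.8, -33.5, -1], -56, 0],
    [[-4.3, -39, -1], -64, 0],
    [[-4.7, -43.5, -1], -72, 0],
    [[-5, -46.6, -1], -77, 0]
  ],
  "squeeze": 50
}}

```text
clock: 23.35
tcp_pos: [0.4655, 0.2573, 0.2688]
orientation: [-0.0, 0.744, 0.668, 0.0]
wrist_force: [1.0, 0.2, -3.8]
finger_gap: 0.015
```

```bash
python3 - <<'E'
from goto import *
plan(.4659,.2554,.18,83.4)
c=cam('wrist');save(c,'w18.png',sc=1.3)
b=cam('side');save(b,'s18.png',(200,200,340,305),5)
a=cam('top');print('bottle',onz(a,(117,240),.2))
s=env.get_state();print('puller tcp proj side',((proj(b,[s['tcp_pos']])+.5-[200,200])*5))
E
```

```text
t 23.35 tcp [0.4655 0.2573 0.2688] head 83.8 shift cm [-0.19  0.06  8.88] yaw 0.4 gap 0.015 F [ 1.   0.2 -3.8] j [0.35 0.22 0.01 1.36 0.   0.46] tilt 0.02
bottle [0.49644544 0.51994004 0.2       ]
puller tcp proj side [[385.73818865 261.47192743]]
```

View pics/w18.png

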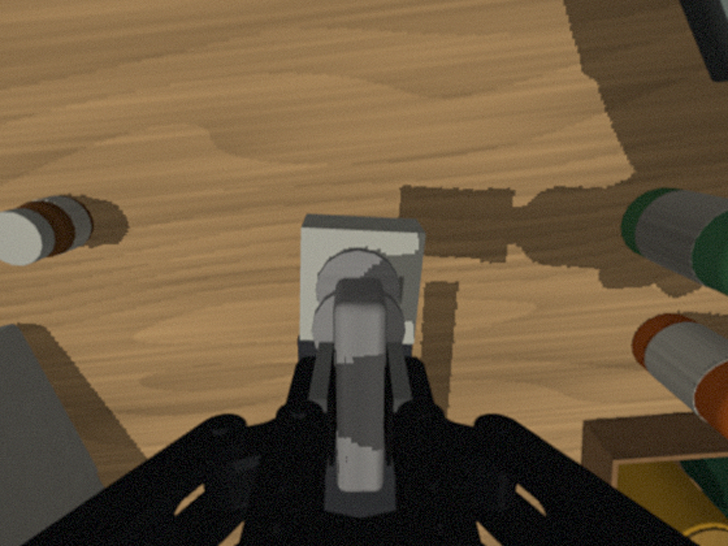

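View pics/s18.png

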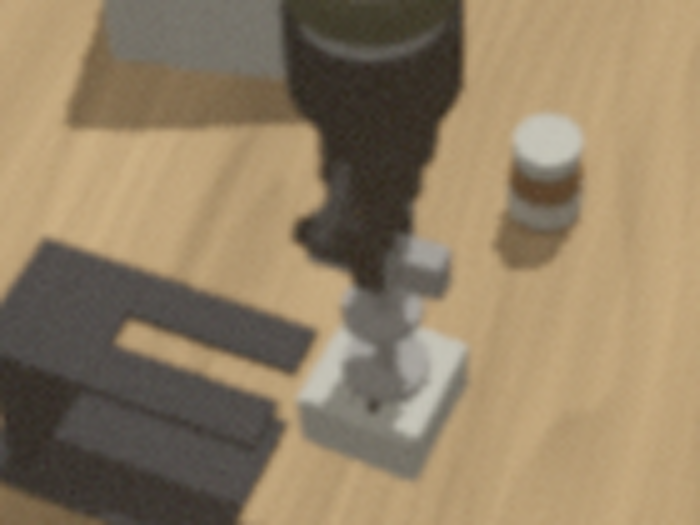

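The side view shows the puller nearly upright (collar at crop (383,312)) with the plug locked under it; the fork's open end is to its left. Next I'll fit how the handle now sits in the grip.

```bash
python3 - <<'E'
from goto import *
c=cam('wrist');b=cam('side');save(c,'w19.png',(220,150,340,400),2.4);save(b,'s19.png',(255,235,305,300),11)
H=np.array(c['hand_eye']);cc=dict(c);cc['M']=H;M=T(env.get_state())
for zg in(.111,.115,.118):
  for y0 in (-.004,-.008):
    P=[[0,y0-.0338,zg-.019-.122],[0,y0+.0338,zg-.019-.122],[.02,y0,zg-.019-.07],[-.02,y0,zg-.019-.07],[.022,y0,zg-.019-.024],[-.022,y0,zg-.019-.024]]
    Q=[(M@[0,y0,zg-.019-z,1])[:3] for z in(.067,.021)]
    print(zg,y0,proj(cc,P)[:,1].round(1)[:3],proj(cc,P)[2:,0].round(1),((proj(b,Q)+.5-[200,200])*5).round(0).tolist(),((proj(b,Q)+.5-[255,235])*11).round(0).tolist())
E
```

```text
0.111 -0.004 [229.7 384.8 253.2] [314.7 237.6 310.3 242.1] [[395.0, 293.0], [396.0, 349.0]] [[263.0, 259.0], [267.0, 382.0]]
0.111 -0.008 [218.8 376.8 246.1] [314.9 237.3 310.5 241.9] [[402.0, 295.0], [404.0, 351.0]] [[280.0, 265.0], [284.0, 387.0]]
0.115 -0.004 [225.5 377.1 249.9] [313.9 238.4 309.8 242.6] [[395.0, 298.0], [397.0, 353.0]] [[263.0, 270.0], [268.0, 392.0]]
0.115 -0.008 [215.  369.3 243. ] [314.1 238.1 309.9 242.4] [[402.0, 300.0], [404.0, 356.0]] [[280.0, 276.0], [284.0, 397.0]]
0.118 -0.004 [222.6 371.6 247.5] [313.3 239.  309.3 243. ] [[395.0, 302.0], [397.0, 357.0]] [[264.0, 279.0], [268.0, 400.0]]
0.118 -0.008 [212.2 363.9 240.7] [313.6 238.7 309.5 242.9] [[403.0, 304.0], [404.0, 359.0]] [[281.0, 284.0], [284.0, 405.0]]
```

View pics/w19.png

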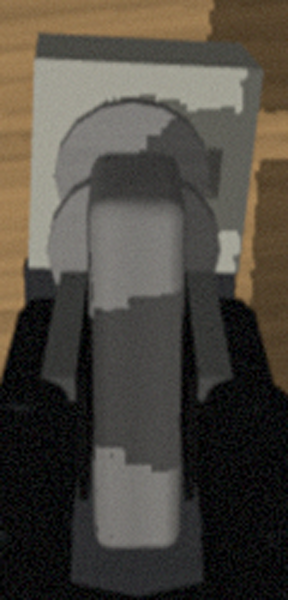

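View pics/s19.png

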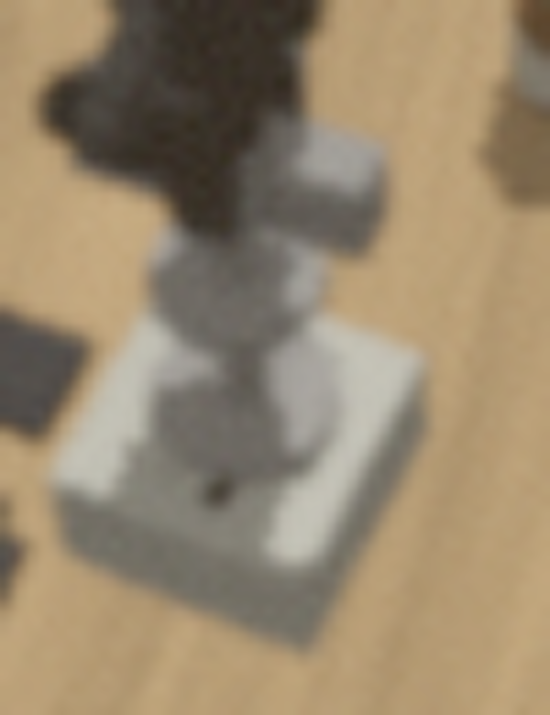

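>>> {"op": "apply_moves", "data": {
  "moves": [
    [[-0.1, 0, 2], 0.4, 0],
    [[-0.2, 0, 4], 0.4, 0],
    [[-0.2, 0, 6], 0.4, 0],
    [[-0.2, 0, 8], 0.4, 0],
    [[-0.2, 0, 9.3], 0.4, 0],
    [[-0.2, 0, 9.4], 0.4, 0],
    [[-0.2, 0.5, 9.4], 0.4, 0],
    [[-0.2, 1.5, 9.4], 0.4, 0],
    [[-0.2, 2.0, 9.4], 0.4, 0],
    [[-0.2, 2.0, 9.4], 0.4, 0]
  ]
}}

```text
clock: 24.85
tcp_pos: [0.4867, 0.251, 0.1749]
orientation: [0.0, 0.748, 0.663, 0.0]
wrist_force: [-0.7, 0.8, -4.9]
finger_gap: 0.0152
```

```bash
python3 - <<'E'
from goto import *
plan(.6099,.2388,.175,83.4)
c=cam('wrist');save(c,'w20.png',sc=1.3)
b=cam('side');save(b,'s20.png',(190,215,300,305),7)
M=T(env.get_state())
Q=[(M@[0,y,-.019+.119-z,1])[:3] for y,z in((.002,.067),(.002,.064),(.001,.021))]+[[.5255,.2485,.13]]
print(((proj(b,Q)+.5-[190,215])*7).round(0).tolist())
E
```

```text
t 24.85 tcp [0.4867 0.251  0.1749] head 83.1 shift cm [ 0.26 12.38 -0.  ] yaw -0.3 gap 0.0152 F [-0.7  0.8 -4.9] j [ 0.33  0.28 -0.14  1.15 -0.    0.45] tilt 0.03
[[565.0, 445.0], [566.0, 449.0], [572.0, 513.0], [473.0, 435.0]]
```

View pics/w20.png

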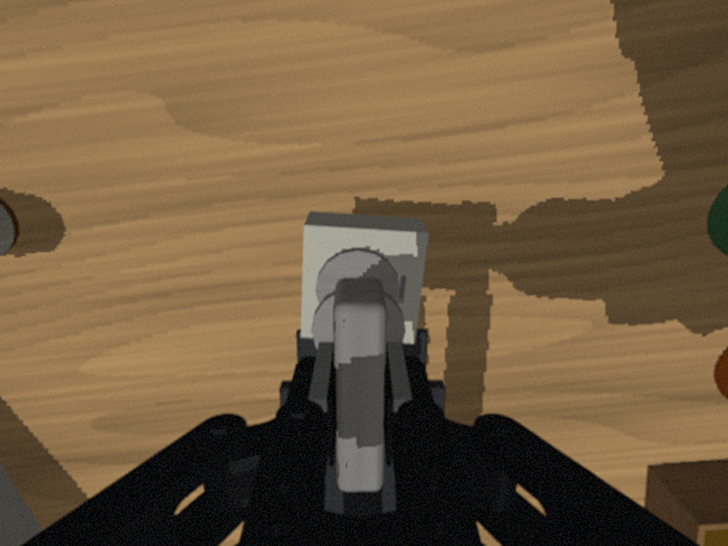

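View pics/s20.png

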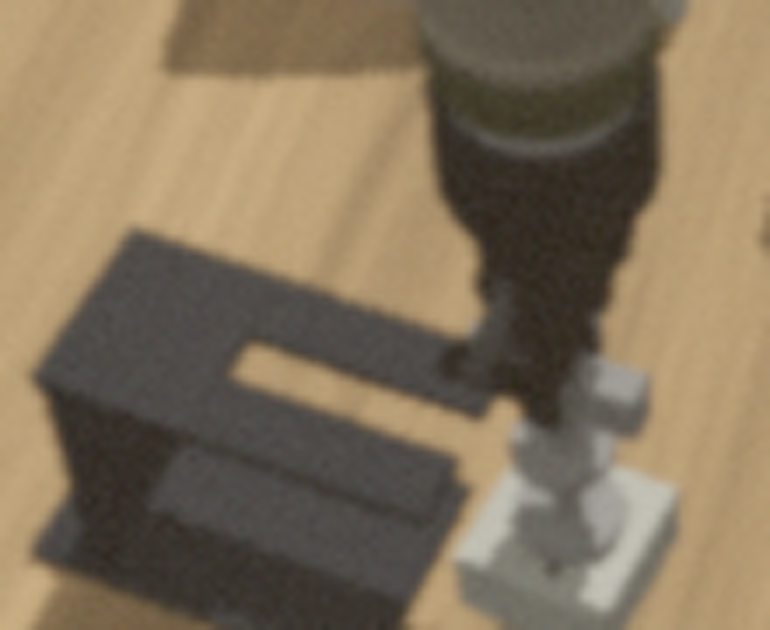

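The collar is about 5 mm above the fork's top and in line with the slot (slot centre line through (240,362)–(470,438), collar at (563,455)). I'll raise it 3 mm and slide in.

>>> {"op": "apply_moves", "data": {
  "moves": [
    [[0.2, 0.3, -0.2], 0.2, 0],
    [[0.2, 1, -0.3], -0.3, 0],
    [[0.2, 2, -0.3], -0.3, 0],
    [[0.2, 3, -0.3], -0.3, 0],
    [[0.22, 4, -0.3], -0.3, 0],
    [[0.22, 5, -0.3], -0.3, 0],
    [[0.23, 6, -0.3], -0.3, 0],
    [[0.23, 7, -0.3], -0.3, 0],
    [[0.24, 7, -0.3], -0.3, 0],
    [[0.24, 7, -0.3], -0.3, 0]
  ]
}}

```text
clock: 26.2
tcp_pos: [0.5554, 0.245, 0.1776]
orientation: [-0.0, 0.746, 0.666, -0.0]
wrist_force: [-0.7, 0.4, -4.4]
finger_gap: 0.0147
```

```bash
python3 - <<'E'
from goto import *
plan(.6099,.2388,.178,83.4)
c=cam('wrist');save(c,'w21.png',sc=1.3)
b=cam('side');save(b,'s21.png',(190,215,300,305),7)
E
```

```text
t 26.2 tcp [0.5554 0.245  0.1776] head 83.5 shift cm [ 0.    5.48 -0.04] yaw 0.1 gap 0.0147 F [-0.7  0.4 -4.4] j [0.28 0.4  0.03 1.21 0.   0.4 ] tilt 0.04
```

View pics/w21.png

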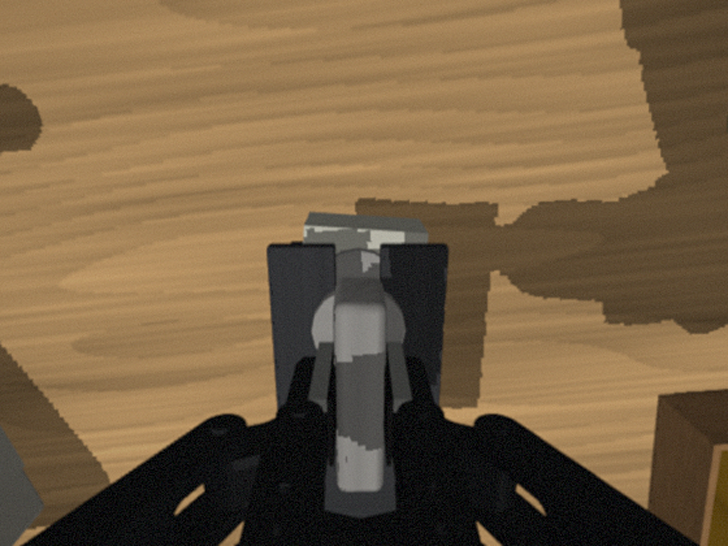

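View pics/s21.png

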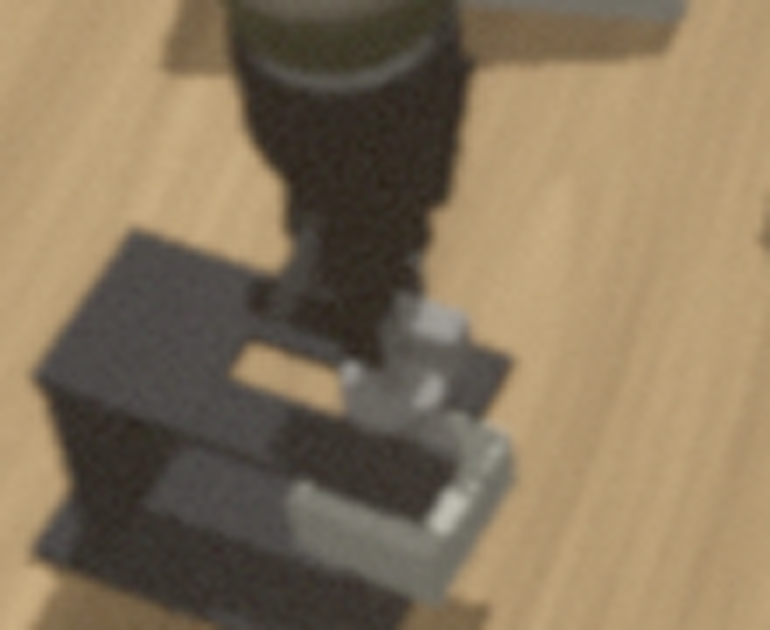

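The shaft is in the slot, centred (slot columns 335–380, handle 360) and with no contact force. Sliding home and starting to lower.

>>> {"op": "apply_moves", "data": {
  "moves": [
    [[0, 1, 0], 0, 0],
    [[0, 2, 0], 0, 0],
    [[0, 3, 0], 0, 0],
    [[0, 4, 0], 0, 0],
    [[0, 4.8, 0], 0, 0],
    [[0, 5.4, 0], 0, 0],
    [[0, 5.4, 0], 0, 0],
    [[0, 5.4, 0.3], 0, 0],
    [[0, 5.4, 0.5], 0, 0],
    [[0, 5.4, 0.6], 0, 0]
  ],
  "squeeze": 40
}}

```text
clock: 27.55
tcp_pos: [0.609, 0.2389, 0.1715]
orientation: [-0.0, 0.746, 0.666, -0.0]
wrist_force: [0.7, -0.1, -4.4]
finger_gap: 0.0152
```

```bash
python3 - <<'E'
from goto import *
plan(.6099,.2388,.178,83.4)
b=cam('side');save(b,'s22.png',(190,215,280,305),7)
E
```

```text
t 27.55 tcp [0.609  0.2389 0.1715] head 83.5 shift cm [-0.    0.09 -0.65] yaw 0.1 gap 0.0152 F [ 0.7 -0.1 -4.4] j [ 0.25  0.49  0.16  1.25 -0.    0.37] tilt 0.03
```

View pics/s22.png

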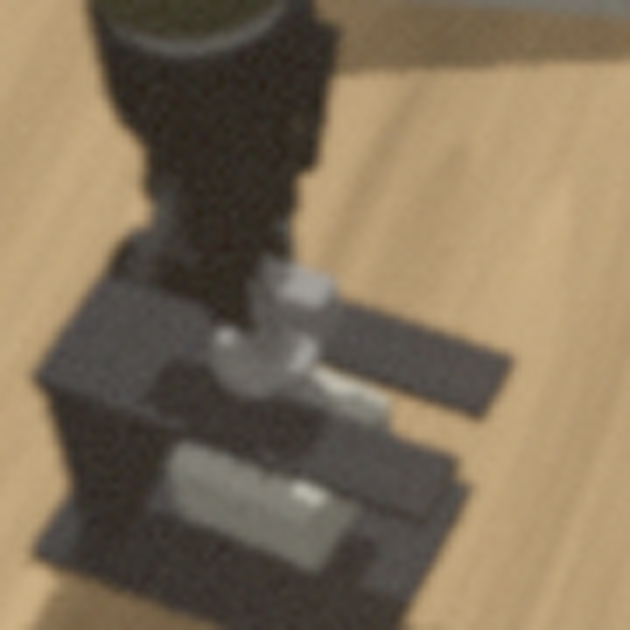

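>>> {"op": "apply_moves", "data": {
  "moves": [
    [[0, 0, 0.1], 0, 0],
    [[0, 0, 0.15], 0, 0],
    [[0, 0, 0.2], 0, 0],
    [[0, 0, 0.25], 0, 0],
    [[0, 0, 0.3], 0, 0],
    [[0, 0, 0.35], 0, 0],
    [[0, 0, 0.4], 0, 0],
    [[0, 0, 0.45], 0, 0],
    [[0, 0, 0.5], 0, 0],
    [[0, 0, 0.5], 0, 0]
  ],
  "squeeze": 25
}}

```text
clock: 28.85
tcp_pos: [0.6094, 0.2389, 0.1669]
orientation: [0.0, 0.746, 0.666, 0.0]
wrist_force: [-0.6, 0.5, -3.2]
finger_gap: 0.0149
```

```bash
python3 - <<'E'
from goto import *
plan(.6099,.2388,.178,83.4)
b=cam('side');save(b,'s23.png',(190,215,280,305),7)
E
```

```text
t 28.85 tcp [0.6094 0.2389 0.1669] head 83.5 shift cm [-0.    0.05 -1.11] yaw 0.1 gap 0.0149 F [-0.6  0.5 -3.2] j [ 0.25  0.49  0.15  1.23 -0.    0.37] tilt 0.01
```

View pics/s23.png

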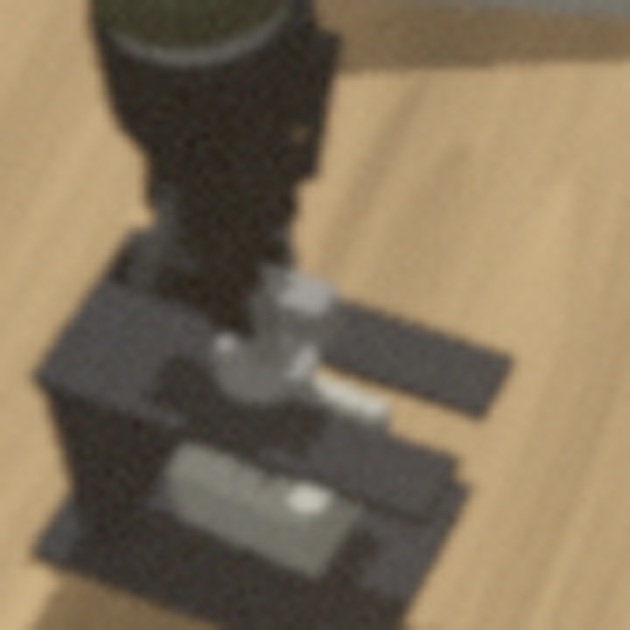

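>>> {"op": "apply_moves", "data": {
  "moves": [
    [[0, 0, 0.05], 0, 0],
    [[0, 0, 0.1], 0, 0],
    [[0, 0, 0.15], 0, 0],
    [[0, 0, 0.2], 0, 0],
    [[0, 0, 0.25], 0, 0],
    [[0, 0, 0.3], 0, 0],
    [[0, 0, 0.35], 0, 0],
    [[0, 0, 0.4], 0, 0],
    [[0, 0, 0.4], 0, 0],
    [[0, 0, 0.4], 0, 0]
  ]
}}

```text
clock: 30.15
tcp_pos: [0.6094, 0.2389, 0.1666]
orientation: [0.001, 0.746, 0.666, 0.001]
wrist_force: [-7.5, -2.1, 16.2]
finger_gap: 0.0156
```

```bash
python3 - <<'E'
from goto import *
plan(.6099,.2388,.178,83.4)
b=cam('side');save(b,'s24.png',(190,215,280,305),7)
c=cam('wrist');save(c,'w24.png',sc=1.3)
E
```

```text
t 30.15 tcp [0.6094 0.2389 0.1666] head 83.5 shift cm [ 0.    0.05 -1.13] yaw 0.1 gap 0.0156 F [-7.5 -2.1 16.2] j [ 0.25  0.49  0.15  1.23 -0.    0.37] tilt 0.19
```

View pics/w24.png

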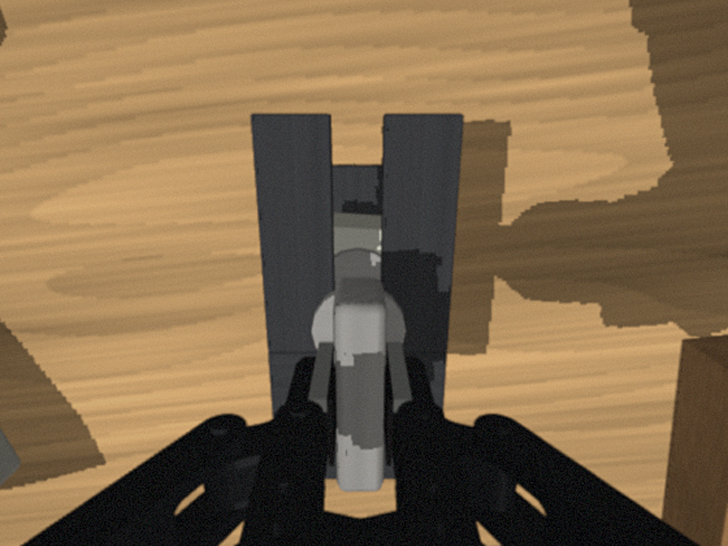

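The collar has bottomed on the fork (16 N up at TCP z 0.1666) at the closed end. I'll relieve the press, open, and wait.

>>> {"op": "apply_moves", "data": {
  "moves": [
    [[0, 0, -0.2], 0, 0],
    [[0, 0, -0.35], 0, 0],
    [[0, 0, -0.35], 0, 0.2],
    [[0, 0, -0.35], 0, 0.25],
    [[0, 0, -0.35], 0, 0.35],
    [[0, 0, -0.35], 0, 0.5],
    [[0, 0, -0.35], 0, 0.6],
    [[0, 0, -0.35], 0, 0.6],
    [[0, 0, -0.35], 0, 0.6],
    [[0, 0, -0.35], 0, 0.6]
  ]
}}

```text
clock: 31.5
tcp_pos: [0.6094, 0.2389, 0.1663]
orientation: [0.0, 0.746, 0.666, 0.0]
wrist_force: [-0.5, -0.4, -0.6]
finger_gap: 0.0514
```

```bash
python3 - <<'E'
from goto import *
plan(.6099,.2388,.178,83.4)
c=cam('wrist');save(c,'w25.png',sc=1.3)
E
```

```text
t 31.5 tcp [0.6094 0.2389 0.1663] head 83.5 shift cm [-0.    0.05 -1.17] yaw 0.1 gap 0.0514 F [-0.5 -0.4 -0.6] j [ 0.25  0.49  0.15  1.23 -0.    0.37] tilt 0.0
```

View pics/w25.png

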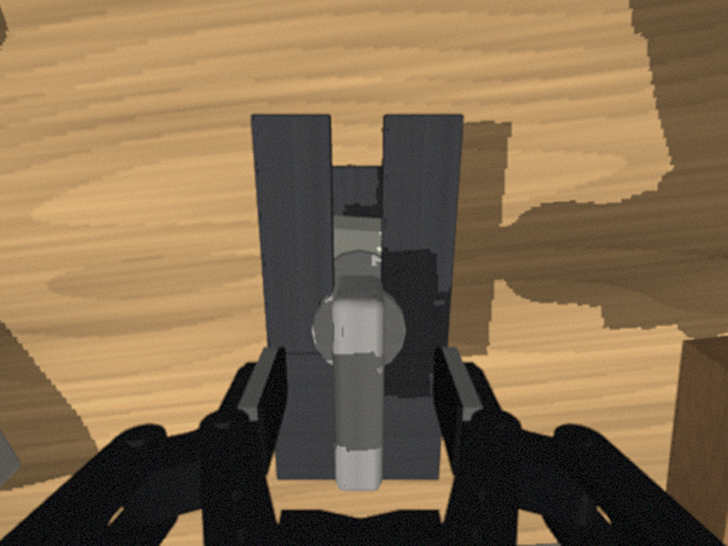

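Released: the puller hangs on its collar in the slot and the fingers are clear on both sides. Retreating upward.

>>> {"op": "apply_moves", "data": {
  "moves": [
    [[0, 0, -1], 0, 0.6],
    [[0, 0, -2.5], 0, 0.6],
    [[0, 0, -4], 0, 0.6],
    [[0, 0, -6], 0, 0.6],
    [[0, 0, -8], 0, 0.6],
    [[0, -3, -10], 0, 0.6],
    [[0, -7, -12], 0, 0.6],
    [[0, -12, -12], 0, 0.6],
    [[0, -14, -12], 0, 0.6],
    [[0, -14, -12], 0, 0.6]
  ]
}}

```text
clock: 32.8
tcp_pos: [0.4694, 0.2552, 0.2883]
orientation: [0.001, 0.746, 0.666, 0.001]
wrist_force: [0.3, 0.1, -0.3]
finger_gap: 0.0514
```

```bash
python3 - <<'E'
from goto import *
np.set_printoptions(precision=4,suppress=True)
plan(.6099,.2388,.178,83.4)
a=cam('top');b=cam('side');c=cam('wrist');save(b,'s26.png',(190,215,280,305),7);save(c,'w26.png',sc=1.3);save(a,'t26.png',sc=1.4)
E
```

```text
t 32.8 tcp [0.4694 0.2552 0.2883] head 83.5 shift cm [-0.06 14.12 11.06] yaw 0.1 gap 0.0514 F [ 0.3  0.1 -0.3] j [ 0.35  0.22  0.06  1.41 -0.    0.46] tilt 0.15
```

View pics/s26.png

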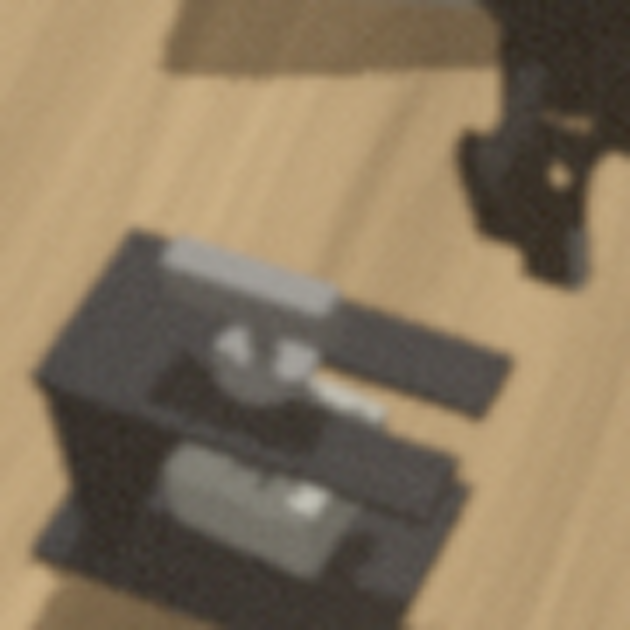

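View pics/w26.png

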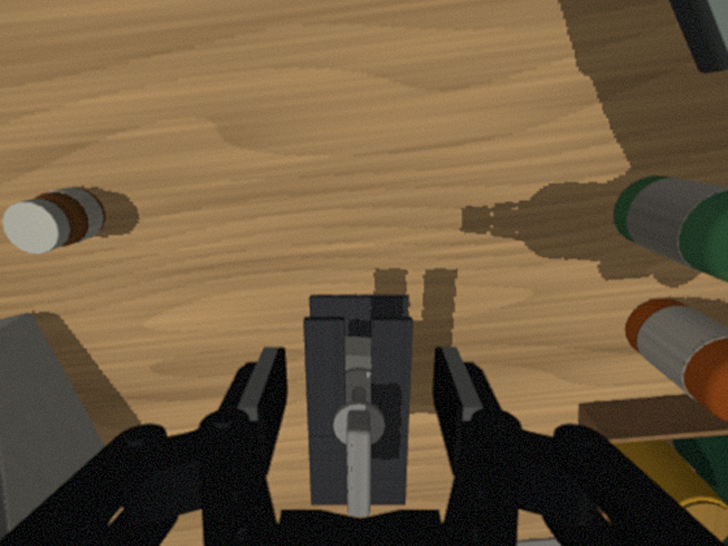

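View pics/t26.png

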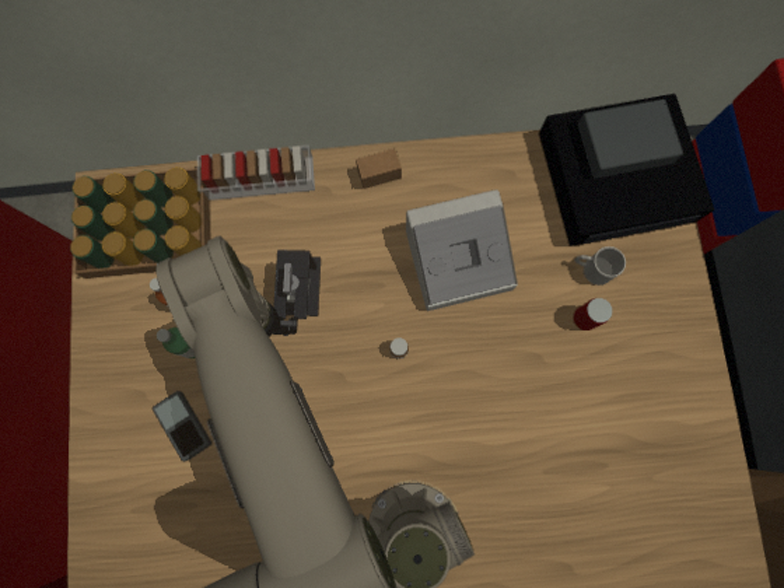

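The side view shows the puller hanging at the fork's closed end, its handle along the fork (crop (165–338, 250–300)) and the plug below. The top view shows the hole empty and the goods in place. One last position check, then I'll hand in.

```bash
python3 - <<'E'
from goto import *
b=cam('side');f=lambda p:[(p[0]+.5)/7-.5+190,(p[1]+.5)/7-.5+215]
u=np.array([.9934,-.1149]);v=np.array([.1149,.9934]);H=np.array([.6149,.2382])
for n,p,z in [('handle top c',(251,271),.188),('collar c',(267,364),.133)]:
    q=onz(b,f(p),z)[:2]-H;print(n,q@u,q@v)
a=cam('top');im=a['pixels'];cv2.imwrite('pics/t27.png',cv2.resize(cv2.cvtColor(im[165:240,180:245],cv2.COLOR_RGB2BGR),None,fx=8,fy=8))
c=cam('wrist')
for p in [(358,425)]:
    q=onz(c,(p[0]/1.3,p[1]/1.3),.136)[:2]-H;print('collar wrist',q@u,q@v)
E
python3 -c "
from h import *
print(env.hand_in())"
```

```text
handle top c -0.003142689168615049 -0.0004607295912497156
collar c -0.004231694263213768 0.0022754113771951264
collar wrist -0.006611009562087496 -0.0010394545776442438
the job is handed in; nothing more can be done
None
```

The job is done and handed in at about 33 s on the robot's clock. The puller, with the plug still locked on its foot, hangs at the closed end of the hanger. Handing in gave no verdict, so this rests on my own checks.

**What I did**
- I slid the puller out of the hanger by its open end.
- The tool can't tilt, so I pressed the puller's shoulder against the dispenser's side wall. That swivelled it about 20° in the grip, close to the deck's 25° slope.
- I put the foot into the slot and turned the handle clockwise until the tool met about 0.8 N·m. At that point the handle lay across the slot.
- I pulled the plug out along the hole's axis, slid the puller into the fork, let the collar down until it bore on the fork, then let go and backed off.

**Last checks**
- **Position:** the collar is 4–7 mm short of the home point and within about 2 mm of the slot's middle line.
- **Upright:** the handle's top and the collar line up to within about 3 mm in the side view, so the puller hangs upright to within the measurement error.
- **Plug:** it hangs under the puller, and the hole in the deck is empty.
- **Contact:** the wrist force was about zero, with the open fingers well clear of the hanger and puller.
- **Goods:** they look unmoved in the pictures; I didn't measure them.

**Disagreements:** the side view put the held puller about 4 mm lower than I had worked out from the wrist view. I allowed for that with extra height when sliding in, and lowered until I felt contact. I judged the final angle between puller and plug by eye and did not measure it.

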